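Pour a cup of marbles into the gift bowl

TASK

Lift the teal cup of marbles upright out of the rack, stand it on the blue mat and let go of it, with the marbles still in it. Then take it again in a hold that suits pouring, pour all six marbles into the wooden bowl without spilling any, and stand the empty cup back upright on the mat. Leave the bowl about where it stands, and do not disturb the other cups, the mug, the candle or the figurine.

Things in the scene. Friction and masses are not known exactly. Their poses are not given: they have to be found in the camera images.
- cup: The teal round plastic cup, 75 mm high, flaring straight from 50 mm outside diameter at the foot to 64 mm at the rim, walls 3 mm, floor 4 mm thick, no handle, 55-115 g empty. Origin: centre of the underside; z points to the mouth. It starts upright in any one of the rack's pockets, foot 6 mm above the counter, rim 36 mm above the rack, and holds the six marbles
- rack: Wooden rack fixed to the counter, 92 x 276 mm and 45 mm high, three open pockets in a row along its own y, each about 80 x 84 mm, floor 6 mm thick, pocket centres 90 mm apart. Origin: centre of the underside
- mat: Flat blue square mat fixed to the counter, 150 x 150 mm, 3 mm thick; it has free counter around it. Origin: centre of the underside; x and y run along its edges. Mat and bowl may have changed places
- bowl: Dark brown round wooden bowl standing loose on the counter, empty, 58 mm high, 132 mm outside and 122 mm inside diameter at the rim, 92 mm at the foot, mass about 0.3 to 0.5 kg, floor 6 mm thick. Origin: centre of the underside
- pink_cup: Bystander in the rack, empty: pink, otherwise the same shape and size as the teal cup
- white_cup: Bystander in the rack, empty: white, otherwise the same shape and size as the teal cup
- mug: Bystander: white ceramic mug with a handle, 80 mm across, 92 mm high, beyond the mat and bowl. Origin: centre of the underside
- candle: Bystander: amber candle jar with a copper lid, 70 mm across, 80 mm high, beyond the mat and bowl. Origin: centre of the underside
- figurine: Bystander: terracotta figurine, 56 mm across, 94 mm high, beyond the mat and bowl. Origin: centre of the underside
- marble0_center (a point): Centre of the red marble, a solid ball 20 mm in diameter, 11 g, that rolls freely; it starts in the teal cup
- marble1_center (a point): Centre of the yellow marble, a solid ball 20 mm in diameter, 11 g, that rolls freely; it starts in the teal cup
- marble2_center (a point): Centre of the blue marble, a solid ball 20 mm in diameter, 11 g, that rolls freely; it starts in the teal cup
- marble3_center (a point): Centre of the white marble, a solid ball 20 mm in diameter, 11 g, that rolls freely; it starts in the teal cup
- marble4_center (a point): Centre of the orange marble, a solid ball 20 mm in diameter, 11 g, that rolls freely; it starts in the teal cup
- marble5_center (a point): Centre of the purple marble, a solid ball 20 mm in diameter, 11 g, that rolls freely; it starts in the teal cup

How it is judged:
On the way, in this order (a step that is already met when the one before it is completed fails the run):
1. the full cup stands upright on the mat, let go, with all six marbles in it (x of cup in the frame of mat between -0.06 and 0.06 m and y of cup in the frame of mat between -0.06 and 0.06 m and height (world z) of cup below 0.008 m and angle between cup's own z axis and vertical below 0.08 rad and linear speed of cup below 0.02 m/s and contact force between the fingers and cup below 0.1 N and horizontal distance between each of marble0_center, marble1_center, marble2_center, marble3_center, marble4_center, marble5_center and cup below 0.03 m and z of each of marble0_center, marble1_center, marble2_center, marble3_center, marble4_center, marble5_center in the frame of cup above 0 m), for 0.2 s.
2. all six marbles lie in the bowl while the cup is still in hand (horizontal distance between each of marble0_center, marble1_center, marble2_center, marble3_center, marble4_center, marble5_center and bowl below 0.06 m and z of marble0_center in the frame of bowl between 0 and 0.06 m and z of marble1_center in the frame of bowl between 0 and 0.06 m and z of marble2_center in the frame of bowl between 0 and 0.06 m and z of marble3_center in the frame of bowl between 0 and 0.06 m and z of marble4_center in the frame of bowl between 0 and 0.06 m and z of marble5_center in the frame of bowl between 0 and 0.06 m and contact force between the fingers and cup above 0.3 N and height (world z) of cup above 0.03 m), for 0.1 s.
At the end, for the whole second after the job is handed in: All six marbles in the bowl (centres within 60 mm of its axis, below the rim); bowl upright (0.08 rad), within 50 mm of its start; teal cup at rest, let go and upright (0.08 rad) on the mat, its foot centred within 60 mm of the mat's centre along each edge (horizontal distance between each of marble0_center, marble1_center, marble2_center, marble3_center, marble4_center, marble5_center and bowl below 0.06 m and z of marble0_center in the frame of bowl between 0 and 0.06 m and z of marble1_center in the frame of bowl between 0 and 0.06 m and z of marble2_center in the frame of bowl between 0 and 0.06 m and z of marble3_center in the frame of bowl between 0 and 0.06 m and z of marble4_center in the frame of bowl between 0 and 0.06 m and z of marble5_center in the frame of bowl between 0 and 0.06 m and x of cup in the frame of mat between -0.06 and 0.06 m and y of cup in the frame of mat between -0.06 and 0.06 m and height (world z) of cup below 0.008 m and angle between each of cup, bowl's own z axis and vertical below 0.08 rad and linear speed of each of cup, bowl below 0.02 m/s and contact force between the fingers and cup below 0.1 N and distance of bowl from where it was at the start of the episode below 0.05 m); the robot touches nothing.
It fails at once if another cup, the mug, the candle or the figurine is pushed more than 25 mm or tipped by more than 0.35 rad (distance of any of pink_cup, white_cup, mug, candle, figurine from where it was at the start of the episode above 0.025 m or angle between any of pink_cup, white_cup, mug, candle, figurine's own z axis and vertical above 0.35 rad).
It fails at once if a marble falls on the counter ((height (world z) of marble0_center below 0.013 m and horizontal distance between marble0_center and bowl above 0.07 m and horizontal distance between marble0_center and cup above 0.06 m) or (height (world z) of marble1_center below 0.013 m and horizontal distance between marble1_center and bowl above 0.07 m and horizontal distance between marble1_center and cup above 0.06 m) or (height (world z) of marble2_center below 0.013 m and horizontal distance between marble2_center and bowl above 0.07 m and horizontal distance between marble2_center and cup above 0.06 m) or (height (world z) of marble3_center below 0.013 m and horizontal distance between marble3_center and bowl above 0.07 m and horizontal distance between marble3_center and cup above 0.06 m) or (height (world z) of marble4_center below 0.013 m and horizontal distance between marble4_center and bowl above 0.07 m and horizontal distance between marble4_center and cup above 0.06 m) or (height (world z) of marble5_center below 0.013 m and horizontal distance between marble5_center and bowl above 0.07 m and horizontal distance between marble5_center and cup above 0.06 m)).
It also fails if it takes over 66 s, if anything falls off the work surface, if the arm or the gripper's body presses on something with over 40 N, if the wrist force passes 120 N, or if a joint passes its speed limit or range.

ROBOT

A 6-joint arm with a two-finger parallel gripper is mounted at the origin on the work surface. World frame = base frame: x ahead of the robot, y to its left, z up, the work surface at z = 0. Lengths are in m, angles in rad, forces in N, time in s.
With the tool pointing down it reaches from about 0.225 to 0.875 m from the base axis. Payload 3.4 kg.
Tool frame: the origin (TCP) lies at the very end of the fingers, on their centre line; the grasp point (between the pads) lies 19 mm behind it (robot.hold_point_z is the z of the grasp point in the tool frame, in m); z points along the fingers, y is the line along which they close (so a half turn about z gives the same grasp; the last joint's range is limited). The gripper opens to 85 mm and grips with 20 to 120 N. Pads are 22 mm wide; open, the fingers measure 114 mm over their backs; the gripper's body (76 mm by 85 mm) begins 54 mm behind the grasp point. The pads swing forward as they close: fully open they stand 13 mm farther back than shut.
Start: joints at [-1.422, 0.276, 1.505, -0, 1.361, -0.121], TCP at [0.153, -0.554, 0.231] pointing down, gripper open.
Joint ranges: [-2.89, 2.89], [-0.75, 2.08], [0.22, 2.7], [-1.18, 4.32], [0.11, 2.71], [-2.7, 2.7]. Speed limits (rad/s): [2.57, 2.57, 3.14, 3.14, 3.14, 3.14].

INTERFACE

Orientations are given as a rotation vector (axis times angle).
In Python, from rig import robot gives the robot as it stands. The module is installed in compiled form; this text tells all that it offers.
- The arm moves only by the tool send_rows, never from a script. Its argument "series" is a list of rows, each a list of 4 numbers: the shift along the tool's x, y, z in m, then the turn about the tool's z in degrees. A call has 1 to 8 rows; each row is the pose to reach, as a shift and turn from the pose commanded when the call began, along the tool's axes at that moment; what a row does not reach only later rows make up. A row lasts 1/10 s, in which the tool goes at most 50 mm and 8.59 degrees, less where a joint would pass 70% of its speed; a pose out of reach is approached as far as the arm can. A call with a gripper value outside its range is refused whole. "hand" is the closure in counts, from 0 (fully open) to 255 (shut), set as the call begins (left out, the last holds). The fingers move at their own pace and stop on an object; "newtons" is the grip in N (left out, the last holds). Time passes only in rows, so rows that repeat a pose let the fingers close. It gives the time, the measured TCP pose, the force, the opening and the grip force at its end, in the units of the state.
- robot.get_state(): the state, without advancing time (a new reading comes with each control period).
- robot.snapshot(name): name is "scene" or "top" or "wrist"; returns (picture, depth): 480x640x3 uint8, red, green, blue; 480x640 float32, m along the optical axis (not along the pixel's ray), 0 where there is no reading.
- robot.calibration(name): a dict with "fx", "fy", "cx", "cy" (pixels), "k1" (the pictures are not rectified: a ray, as slopes to the right and down, at radius r is drawn at 1 + k1 r^2 times it, then the intrinsics apply), "extrinsics" (4x4, takes a point from camera to world coordinates); the wrist camera has in their place "mount" (4x4, takes a point from camera to tool coordinates, whose origin is the TCP and whose axes are the flange's). Camera axes: x right, y down, z forward; pixel columns grow to the right and rows downward; lengths in m; the calibration is good to about 2 mm. A picture is of the moment at which its call begins: read the wrist's pose just before it. calibration takes no time and is no camera call.
- robot.sign_off(): hands the job in; it is judged then, once.
Trained networks look in the newest picture that a camera, given by its name, has taken for a name from the list of things; names that differ only in an ending like _2 or _b are one class to them, and where a whole thing is asked for, a point or a joint stands for the part that bears it (a point fixed in the world has none). Each returns a list of dicts, best first, with "conf" (0 to 1); they miss things now and then, are a little off and sometimes report something else, mostly with a low value. They report only what shows in the picture. A call takes as long as a camera call.
- robot.find_in(camera, thing): "location" ([x, y, z] in m, in world coordinates, good to about 4 mm: the middle of the surface that is visible of it).
- robot.trace(camera, thing): "pixels" (480x640 bool, what is visible of it).
The state is a dict: "t": time; "joint_pos": joint angles; "joint_vel": joint speeds; "joint_efforts": joint torques, N m; "ee_pos": TCP position; "tcp_rot": TCP orientation; "wrist_force": force on the tool from outside, world axes, zero at the start; "wrist_torque": the same for the moment, N m; "width": finger opening in m; "grip_force": force on a finger pad.
Only numpy, scipy, OpenCV 4.12 (cv2) and the standard library are available. Lean on these libraries where they do the work, as an engineer would, in place of code of your own. Each camera call takes 0.05 s, during which the arm holds its last target. There are 200 camera calls.

## Working session

There is one attempt and no reset: what is moved stays moved. The work goes in short steps, Python scripts to look and compute and a tool call to move; the robot and the scene stay as the last step left them, time stands still between calls to the robot, and variables do not carry over. Pictures are saved under pics/ and viewed, at most 13 in all, crops included, and the job is handed in when it is done.

Besides the shell and the picture viewer there is one more tool, called after ">>>" by a JSON object that holds its "name" and its "arguments". send_rows: Moves the arm, as the interface text tells. Its arguments: {"type":"object","properties":{"series":{"type":"array","items":{"type":"array","items":{"type":"number"}}},"hand":{"type":"number"},"newtons":{"type":"number"}},"required":["series"]}

```bash
mkdir -p pics; cat > h.py <<'E'
from rig import robot
import numpy as np, cv2
from scipy.spatial.transform import Rotation as R
def snap(c,f=None):
    p,d=robot.snapshot(c)
    if f: cv2.imwrite('pics/'+f,p[:,:,::-1])
    return p,d
def pose(c):
    if c!='wrist': return np.array(robot.calibration(c)['extrinsics'])
    s=robot.get_state(); T=np.eye(4); T[:3,:3]=R.from_rotvec(s['tcp_rot']).as_matrix(); T[:3,3]=s['ee_pos']
    return T@np.array(robot.calibration(c)['mount'])
def cloud(c,d,m,T=None):
    k=robot.calibration(c); T=pose(c) if T is None else T
    v,u=np.nonzero(m&(d>0)); K=np.array([[k['fx'],0,k['cx']],[0,k['fy'],k['cy']],[0,0,1.]])
    n=cv2.undistortPoints(np.c_[u,v].astype(float)[:,None],K,np.array([k['k1'],0,0,0.]))[:,0]
    z=d[v,u]; return np.c_[n*z[:,None],z]@T[:3,:3].T+T[:3,3]
E
python3 - <<'E'
from h import *
s=robot.get_state(); print({k:np.round(v,3) for k,v in s.items()}, robot.hold_point_z)
print(np.round(R.from_rotvec(s['tcp_rot']).as_matrix(),3))
snap('scene','s0.png'); 
p,d=snap('top','t0.png')
for n in 'cup rack mat bowl pink_cup white_cup mug candle figurine'.split():
    r=robot.trace('top',n); f=robot.find_in('top',n)
    if r:
        c=cloud('top',d,r[0]['pixels']); print(n,[round(x['conf'],2) for x in r],np.round(np.median(c,0),3),np.round(np.percentile(c,[1,99],axis=0),3).tolist())
    print('  ',[(round(x['conf'],2),np.round(x['location'],3).tolist()) for x in f[:2]])
E
```

```text
{'t': np.float64(0.0), 'joint_pos': array([-1.422,  0.277,  1.506,  0.   ,  1.361, -0.121]), 'joint_vel': array([ 0.   , -0.   ,  0.001,  0.001, -0.001,  0.001]), 'joint_efforts': array([-1.0000e-03, -4.1678e+01, -2.4580e+01, -0.0000e+00,  1.1000e-02,
        0.0000e+00]), 'ee_pos': array([ 0.153, -0.554,  0.23 ]), 'tcp_rot': array([-3.111, -0.422,  0.   ]), 'wrist_force': array([0.696, 0.32 , 0.112]), 'wrist_torque': array([-0.041,  0.011, -0.011]), 'grip_force': np.float64(0.0), 'width': np.float64(0.085)} -0.0187
[[ 0.964  0.267 -0.   ]
 [ 0.267 -0.964  0.002]
 [ 0.    -0.002 -1.   ]]
cup [0.73] [0.538 0.144 0.063] [[0.507, 0.099, 0.01], [0.567, 0.158, 0.083]]
   [(0.72, [0.538, 0.146, 0.064])]
rack [0.72] [0.535 0.194 0.013] [[0.467, 0.076, 0.003], [0.586, 0.353, 0.048]]
   [(0.86, [0.534, 0.194, 0.015])]
mat [0.71] [ 0.485 -0.346  0.004] [[0.405, -0.427, 0.0], [0.565, -0.266, 0.008]]
   [(0.96, [0.485, -0.345, 0.005])]
bowl [0.71] [ 0.473 -0.077  0.012] [[0.415, -0.134, 0.003], [0.535, -0.014, 0.06]]
   [(0.71, [0.473, -0.071, 0.011])]
pink_cup [0.91, 0.71] [0.509 0.314 0.048] [[0.48, 0.271, 0.007], [0.538, 0.33, 0.083]]
   [(0.6, [0.512, 0.314, 0.048]), (0.4, [0.698, -0.346, 0.05])]
white_cup [0.75, 0.73] [0.552 0.133 0.028] [[0.545, 0.129, 0.024], [0.556, 0.137, 0.033]]
   [(0.89, [0.525, 0.227, 0.044])]
mug [0.58, 0.5] [ 0.714 -0.085  0.028] [[0.669, -0.124, -0.001], [0.763, -0.02, 0.094]]
   [(0.66, [0.712, -0.087, 0.027])]
candle [0.95, 0.72] [ 0.701 -0.219  0.079] [[0.673, -0.255, 0.014], [0.736, -0.193, 0.084]]
   [(0.98, [0.703, -0.222, 0.078])]
figurine [0.83] [ 0.694 -0.35   0.051] [[0.675, -0.377, 0.012], [0.721, -0.335, 0.093]]
   [(0.96, [0.698, -0.348, 0.053])]
```

View pics/s0.png

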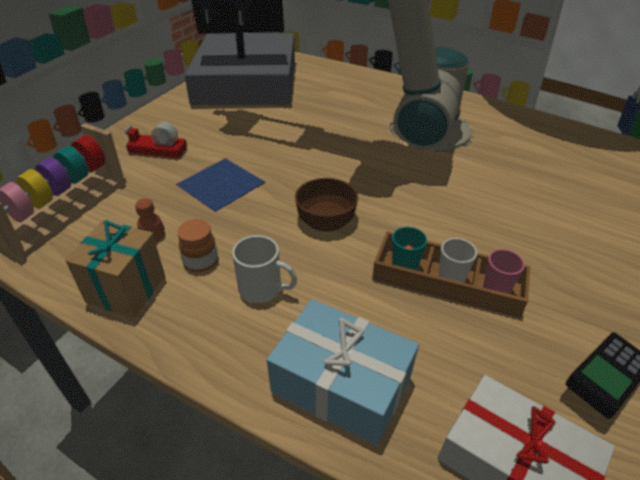

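View pics/t0.png

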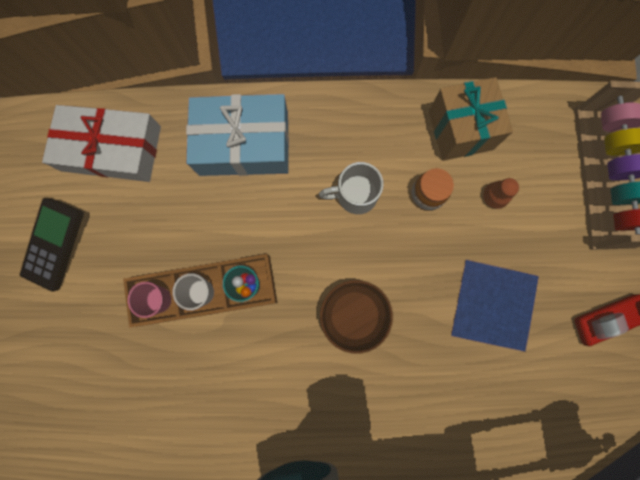

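The top view shows the teal cup with its marbles at about (241,284) in the end pocket, the bowl at (356,316) and the mat at (496,305). All three agree with the network positions. The moves leave the tool's tilt fixed, so before I touch anything I'll check at the reach limit whether it really cannot tilt.

>>> {"name": "send_rows", "arguments": {"series": [[0,0.035,-0.035,0],[0,0.07,-0.07,0],[0,0.105,-0.105,0],[0,0.14,-0.14,0],[0,0.175,-0.175,0],[0,0.21,-0.21,0],[0,0.245,-0.245,0],[0,0.28,-0.28,0]]}}

```text
t: 1.8
ee_pos: [0.2124, -0.7681, 0.4463]
tcp_rot: [3.099, 0.421, 0.006]
wrist_force: [1.1, -2.5, -2.1]
width: 0.0856
grip_force: 0.0
```

>>> {"name": "send_rows", "arguments": {"series": [[0,0.035,-0.035,0],[0,0.07,-0.07,0],[0,0.105,-0.105,0],[0,0.14,-0.14,0],[0,0.175,-0.175,0],[0,0.21,-0.21,0]]}}

```text
t: 2.4
ee_pos: [0.212, -0.7665, 0.4753]
tcp_rot: [3.04, 0.413, 0.015]
wrist_force: [-0.7, -0.6, -0.3]
width: 0.0855
grip_force: 0.0
```

```bash
python3 - <<'E'
from h import *
s=robot.get_state(); print({k:np.round(v,3) for k,v in s.items()})
print(np.round(R.from_rotvec(s['tcp_rot']).as_matrix(),3))
E
```

```text
{'t': np.float64(2.4), 'joint_pos': array([-1.391,  0.683,  0.22 ,  0.008,  2.165, -0.086]), 'joint_vel': array([ 0.   , -0.009,  0.   , -0.001,  0.016, -0.001]), 'joint_efforts': array([ 2.8000e-02, -6.2877e+01, -2.4490e+01,  2.8000e-02, -4.1000e-01,
        1.0000e-03]), 'ee_pos': array([ 0.212, -0.766,  0.475]), 'tcp_rot': array([3.04 , 0.413, 0.015]), 'wrist_force': array([-0.745, -0.634, -0.257]), 'wrist_torque': array([ 0.029, -0.016, -0.009]), 'grip_force': np.float64(0.0), 'width': np.float64(0.085)}
[[ 0.964  0.266  0.019]
 [ 0.267 -0.961 -0.071]
 [-0.     0.074 -0.997]]
```

>>> {"name": "send_rows", "arguments": {"series": [[0,0,-0.05,0],[0,0,-0.1,0],[0,0,-0.15,0],[0,0,-0.2,0]]}}

```text
t: 2.8
ee_pos: [0.1932, -0.6982, 0.5574]
tcp_rot: [3.008, 0.408, 0.021]
wrist_force: [-0.4, 0.1, 0.2]
width: 0.0853
grip_force: 0.0
```

>>> {"name": "send_rows", "arguments": {"series": [[0,-0.05,0,0],[0,-0.1,0,0],[0,-0.15,0,0],[0,-0.15,0,0]]}}

```text
t: 3.2
ee_pos: [0.1526, -0.5491, 0.5414]
tcp_rot: [3.011, 0.409, 0.021]
wrist_force: [0.7, -1.5, 0.6]
width: 0.0852
grip_force: 0.0
```

```bash
python3 - <<'E'
from h import *
s=robot.get_state(); print({k:np.round(v,3) for k,v in s.items() if k[:2] in('jo','ee')})
print(np.round(R.from_rotvec(s['tcp_rot']).as_matrix(),3))
E
```

```text
{'joint_pos': array([-1.43 ,  0.208,  0.858,  0.014,  1.973, -0.123]), 'joint_vel': array([-0.03 , -0.176,  0.246,  0.008, -0.174, -0.026]), 'joint_efforts': array([ 5.2000e-02, -3.6265e+01, -2.3196e+01, -6.0000e-03, -1.7600e-01,
       -3.0000e-03]), 'ee_pos': array([ 0.153, -0.549,  0.541])}
[[ 0.964  0.265  0.027]
 [ 0.267 -0.959 -0.1  ]
 [-0.     0.103 -0.995]]
```

The tilt carries over once the arm has been pressed against its reach limit. I can use that later to lay the tool nearly flat for the pour. First comes the rack grasp with the nearly vertical tool.

```bash
cat >> h.py <<'E'
def to(goal,yaz=None):
    s=robot.get_state(); M=R.from_rotvec(s['tcp_rot']).as_matrix()
    print('t',round(float(s['t']),2),'ee',np.round(s['ee_pos'],4),'delta tool',np.round(M.T@(np.array(goal)-s['ee_pos']),4),'y az',np.round(np.degrees(np.arctan2(M[1,1],M[0,1])),1),'z',np.round(M[:,2],3),'j',np.round(s['joint_pos'],2),'w',np.round(s['width'],4))
E
python3 - <<'E'
from h import *
to([.53,.12,.22])
E
```

```text
t 3.2 ee [ 0.1526 -0.5491  0.5414] delta tool [ 0.5422 -0.5747  0.2633] y az -74.5 z [ 0.027 -0.1   -0.995] j [-1.43  0.21  0.86  0.01  1.97 -0.12] w 0.0852
```

>>> {"name": "send_rows", "arguments": {"series": [[0.542,-0.575,0.263,-83],[0.542,-0.575,0.263,-83],[0.542,-0.575,0.263,-83],[0.542,-0.575,0.263,-83],[0.542,-0.575,0.263,-83],[0.542,-0.575,0.263,-83],[0.542,-0.575,0.263,-83],[0.542,-0.575,0.263,-83]]}}

```text
t: 4.0
ee_pos: [0.3355, -0.233, 0.3857]
tcp_rot: [2.253, 2.047, -0.071]
wrist_force: [0.4, -0.8, -0.2]
width: 0.0855
grip_force: 0.0
```

```bash
python3 - <<'E'
from h import *
to([.53,.12,.22])
E
```

```text
t 4.0 ee [ 0.3355 -0.233   0.3857] delta tool [0.3849 0.1539 0.1345] y az -5.4 z [ 0.03  -0.103 -0.994] j [-0.73 -0.08  1.55 -0.06  1.58 -0.63] w 0.0855
```

>>> {"name": "send_rows", "arguments": {"series": [[0.37,0.15,0.13,-14],[0.37,0.15,0.13,-14],[0.37,0.15,0.13,-14],[0.37,0.15,0.13,-14],[0.37,0.15,0.13,-14],[0.37,0.15,0.13,-14],[0.37,0.15,0.13,-14],[0.37,0.15,0.13,-14]]}}

```text
t: 4.8
ee_pos: [0.5178, 0.0899, 0.2337]
tcp_rot: [1.997, 2.307, -0.085]
wrist_force: [0.4, -0.9, 0.2]
width: 0.0853
grip_force: 0.0
```

>>> {"name": "send_rows", "arguments": {"series": [[0,0,0,0],[0,0,0,0]]}}

```text
t: 5.0
ee_pos: [0.5168, 0.0886, 0.2331]
tcp_rot: [1.996, 2.31, -0.089]
wrist_force: [0.6, 0.0, -0.1]
width: 0.0852
grip_force: 0.0
```

```bash
python3 - <<'E'
from h import *
T=pose('wrist'); p,d=snap('wrist','w1.png')
for n in ['cup','rack']:
    r=robot.trace('wrist',n)
    for x in r[:2]:
        c=cloud('wrist',d,x['pixels'],T)
        print(n,round(x['conf'],2),np.round(np.percentile(c,[1,50,99],axis=0),3).tolist())
    if r:
        c=cloud('wrist',d,r[0]['pixels'],T); zt=np.percentile(c[:,2],98)
        if n=='cup':
            q=c[c[:,2]>.074]; print('rim',cv2.minEnclosingCircle(q[:,:2].astype(np.float32)),np.round(q.mean(0),3),zt)
        else:
            q=c[(c[:,2]>.038)&(c[:,2]<.052)]; print('rack',cv2.minAreaRect(q[:,:2].astype(np.float32)),zt)
to([.538,.129,.052])
E
```

```text
cup 0.78 [[0.509, 0.102, 0.009], [0.548, 0.121, 0.063], [0.568, 0.161, 0.082]]
cup 0.64 [[0.516, 0.12, 0.026], [0.525, 0.13, 0.041], [0.535, 0.138, 0.045]]
rim ((0.5386759638786316, 0.131015807390213), 0.03161467984318733) [0.541 0.13  0.079] 0.08145474284395884
rack 0.64 [[0.485, 0.079, 0.004], [0.535, 0.168, 0.018], [0.588, 0.227, 0.046]]
rack ((0.5375775098800659, 0.15399208664894104), (0.09225620329380035, 0.14943021535873413), 8.849089622497559) 0.04561331781494923
t 5.15 ee [0.5165 0.0868 0.2343] delta tool [0.0574 0.0245 0.1777] y az 8.2 z [ 0.029 -0.101 -0.994] j [ 0.11  0.19  1.62 -0.11  1.32 -0.01] w 0.0855
```

View pics/w1.png

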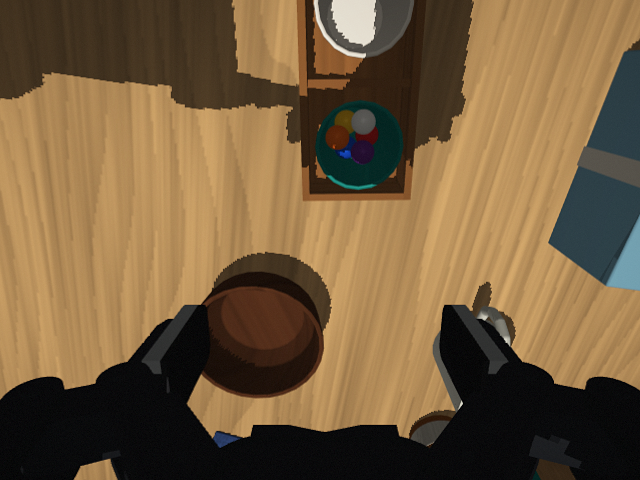

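The wrist picture shows the cup and its marbles at (360,145), with the rack at a yaw of 8.85°. The rim circle fits at (0.539, 0.131) with a 32 mm radius, which matches the given size, so I'll descend.

>>> {"name": "send_rows", "arguments": {"series": [[0.04,0.02,0.02,0],[0.057,0.0255,0.05,0.6],[0.057,0.0255,0.09,0.6],[0.057,0.0255,0.13,0.6],[0.057,0.0255,0.16,0.6],[0.057,0.0255,0.175,0.6],[0.057,0.0255,0.182,0.6],[0.057,0.0255,0.182,0.6]]}}

```text
t: 5.95
ee_pos: [0.5388, 0.1283, 0.0467]
tcp_rot: [2.013, 2.296, -0.088]
wrist_force: [0.2, -0.4, 0.8]
width: 0.0854
grip_force: 0.0
```

>>> {"name": "send_rows", "arguments": {"series": [[0,0,0,0],[0,0,0,0],[0,0,0,0],[0,0,0,0],[0,0,0,0],[0,0,0,0]], "hand": 255, "newtons": 30}}

```text
t: 6.55
ee_pos: [0.5397, 0.1294, 0.0483]
tcp_rot: [2.009, 2.296, -0.085]
wrist_force: [-0.5, -1.0, 6.6]
width: 0.0613
grip_force: 31.9
```

```bash
python3 - <<'E'
from h import *
to([.539,.1285,.048])
E
```

```text
t 6.55 ee [0.5397 0.1294 0.0483] delta tool [-0.0008 -0.0008  0.0004] y az 7.7 z [ 0.031 -0.1   -0.994] j [ 0.18  0.41  1.81 -0.13  0.91  0.13] w 0.0613
```

>>> {"name": "send_rows", "arguments": {"series": [[-0.001,0,-0.01,0],[-0.003,0,-0.03,0],[-0.006,0.001,-0.06,0],[-0.009,0.002,-0.09,0],[-0.011,0.002,-0.105,0],[-0.011,0.002,-0.109,0]]}}

```text
t: 7.15
ee_pos: [0.5404, 0.1301, 0.1589]
tcp_rot: [2.009, 2.295, -0.081]
wrist_force: [0.2, -0.4, -1.7]
width: 0.0611
grip_force: 33.0
```

>>> {"name": "send_rows", "arguments": {"series": [[-0.009,-0.002,0.001,0],[-0.029,-0.007,0.003,0],[-0.058,-0.0145,0.006,0],[-0.092,-0.023,0.009,0],[-0.126,-0.0315,0.0125,0],[-0.161,-0.04,0.016,0],[-0.196,-0.049,0.0195,0],[-0.231,-0.0585,0.023,0]]}}

```text
t: 7.95
ee_pos: [0.5103, -0.1097, 0.1545]
tcp_rot: [2.013, 2.3, -0.09]
wrist_force: [-0.1, -0.5, -1.7]
width: 0.0614
grip_force: 33.0
```

>>> {"name": "send_rows", "arguments": {"series": [[-0.035,-0.009,0.0035,0],[-0.07,-0.018,0.007,0],[-0.105,-0.027,0.0105,0],[-0.139,-0.035,0.014,0],[-0.172,-0.0435,0.017,0],[-0.2,-0.051,0.02,0],[-0.222,-0.056,0.022,0],[-0.231,-0.0585,0.023,0]]}}

```text
t: 8.75
ee_pos: [0.4834, -0.3479, 0.1546]
tcp_rot: [2.015, 2.297, -0.089]
wrist_force: [0.9, -0.1, -1.5]
width: 0.0611
grip_force: 33.0
```

```bash
python3 - <<'E'
from h import *
p,d=snap('top','t1.png'); cv2.imwrite('pics/t1c.png',cv2.resize(p[200:400,300:600,::-1],None,fx=2,fy=2))
to([.4855,-.348,.046])
E
```

```text
t 8.8 ee [ 0.4835 -0.3483  0.1547] delta tool [0.0112 0.0007 0.1081] y az 7.5 z [ 0.025 -0.1   -0.995] j [-0.7   0.32  1.65 -0.07  1.09 -0.81] w 0.061
```

View pics/t1c.png

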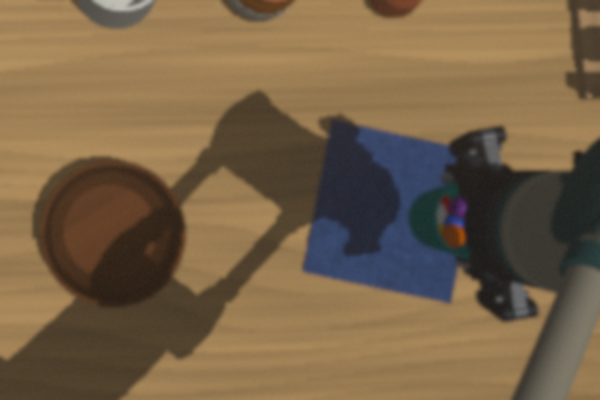

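The picture shows the cup with its marbles over the mat at about (440,220). The shift to the right is parallax from its height. I'll lower it and release.

>>> {"name": "send_rows", "arguments": {"series": [[0.002,0,0.02,0],[0.005,0,0.05,0],[0.008,0,0.08,0],[0.0105,0,0.099,0],[0.011,0,0.106,0],[0.011,0,0.109,0],[0.011,0,0.109,0]]}}

```text
t: 9.5
ee_pos: [0.4869, -0.3459, 0.047]
tcp_rot: [2.01, 2.298, -0.087]
wrist_force: [-0.4, -0.2, -1.8]
width: 0.0608
grip_force: 33.0
```

```bash
python3 - <<'E'
from h import *
print(np.round(robot.get_state()['wrist_force'],1))
to([.4855,-.348,.046])
E
```

```text
[-0.4 -0.2 -1.8]
t 9.5 ee [ 0.4869 -0.3459  0.047 ] delta tool [-0.0018 -0.0017  0.0012] y az 7.7 z [ 0.028 -0.101 -0.995] j [-0.7   0.43  1.78 -0.08  0.85 -0.78] w 0.0608
```

>>> {"name": "send_rows", "arguments": {"series": [[0,0,0.0015,0],[0,0,0.0025,0],[0,0,0.0025,0]]}}

```text
t: 9.8
ee_pos: [0.4873, -0.3469, 0.0454]
tcp_rot: [2.009, 2.296, -0.088]
wrist_force: [0.1, 0.7, 2.4]
width: 0.0614
grip_force: 33.3
```

>>> {"name": "send_rows", "arguments": {"series": [[0,0,0,0],[0,0,0,0],[0,0,0,0],[0,0,0,0],[0,0,0,0],[0,0,0,0]], "hand": 0}}

```text
t: 10.4
ee_pos: [0.4866, -0.3463, 0.0442]
tcp_rot: [2.011, 2.298, -0.088]
wrist_force: [1.0, 0.5, -0.2]
width: 0.0855
grip_force: 0.0
```

>>> {"name": "send_rows", "arguments": {"series": [[-0.003,0,-0.025,0],[-0.006,0,-0.06,0],[-0.011,0,-0.11,0],[-0.016,0,-0.16,0],[-0.02,0,-0.2,0]]}}

```text
t: 10.9
ee_pos: [0.484, -0.3462, 0.2483]
tcp_rot: [2.009, 2.295, -0.088]
wrist_force: [0.8, -1.0, -0.0]
width: 0.0853
grip_force: 0.0
```

```bash
python3 - <<'E'
from h import *
T=pose('wrist'); p,d=snap('wrist','w2.png')
for n in ['cup','mat']:
    r=robot.trace('wrist',n)
    if r:
        c=cloud('wrist',d,r[0]['pixels'],T)
        print(n,round(r[0]['conf'],2),np.round(np.percentile(c,[1,50,99],axis=0),3).tolist())
        if n=='cup':
            q=c[c[:,2]>.07]; print('rim',cv2.minEnclosingCircle(q[:,:2].astype(np.float32)),np.percentile(c[:,2],98))
to([0.4855,-.346,.3])
E
```

```text
cup 0.78 [[0.457, -0.375, 0.006], [0.488, -0.359, 0.06], [0.516, -0.314, 0.079]]
rim ((0.48613932728767395, -0.3452947735786438), 0.031899888068437576) 0.07841256053875832
mat 0.71 [[0.407, -0.426, 0.001], [0.483, -0.323, 0.003], [0.569, -0.263, 0.004]]
t 11.05 ee [ 0.4852 -0.3472  0.2491] delta tool [-0.0044  0.0015 -0.0507] y az 7.7 z [ 0.034 -0.105 -0.994] j [-0.7   0.25  1.5  -0.06  1.3  -0.82] w 0.0854
```

View pics/w2.png

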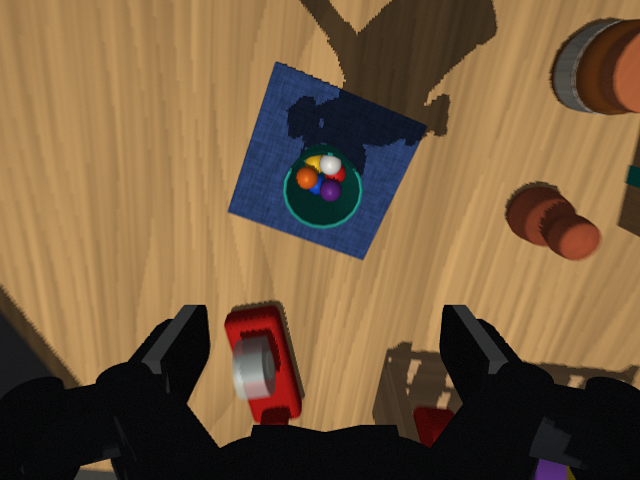

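Step 1 looks done: the cup stands at (325,185) in the picture, upright at about (0.486, −0.345) on the mat, with the marbles in it. Now I'll turn the tool so its y axis points radially and build up tilt at the reach limit.

>>> {"name": "send_rows", "arguments": {"series": [[-0.02,0.02,-0.04,8],[-0.04,0.04,-0.08,16],[-0.06,0.06,-0.12,24],[-0.08,0.08,-0.15,32],[-0.1,0.1,-0.18,40],[-0.12,0.12,-0.2,48]]}}

```text
t: 11.65
ee_pos: [0.6135, -0.4286, 0.4591]
tcp_rot: [2.761, 1.267, -0.025]
wrist_force: [0.9, -1.0, 0.2]
width: 0.0854
grip_force: 0.0
```

>>> {"name": "send_rows", "arguments": {"series": [[0,0.05,0,0],[0,0.1,0,0],[0,0.15,0,0],[0,0.2,0,0],[0,0.25,0,0],[0,0.3,0,0],[0,0.35,0,0],[0,0.4,0,0]]}}

```text
t: 12.45
ee_pos: [0.7146, -0.531, 0.3834]
tcp_rot: [2.723, 1.261, 0.005]
wrist_force: [0.3, -0.2, 0.4]
width: 0.0852
grip_force: 0.0
```

```bash
python3 - <<'E'
from h import *
to([0.4855,-.346,.3])
E
```

```text
t 12.45 ee [ 0.7146 -0.531   0.3834] delta tool [-0.0036 -0.3027  0.045 ] y az -40.1 z [ 0.062 -0.126 -0.99 ] j [-0.69  0.8   0.22 -0.06  1.99 -0.02] w 0.0852
```

```bash
cat > ik.py <<'E'
import numpy as np
from scipy.optimize import least_squares as ls
D=np.array([[.277,1.506,1.361,.5747,.2305],[.683,.22,2.165,.7953,.4753],[.208,.858,1.973,.5700,.5414],[.80,.22,1.99,.8903,.3834],[.41,1.81,.91,.5549,.0483],[.32,1.65,1.09,.5958,.1547],[.25,1.5,1.3,.5966,.2491]])
def fk(q,P):
    L1,L2,o,L3,h=P; a=q[0];b=a+q[1];c=b+q[2]
    return np.array([L1*np.sin(a)+L2*np.sin(b)+o*np.cos(b)+L3*np.sin(c), h+L1*np.cos(a)+L2*np.cos(b)-o*np.sin(b)+L3*np.cos(c), c])
f=ls(lambda P:np.concatenate([(fk(d[:3],P)[:2]-d[3:]) for d in D]),[.4,.4,0,.2,.2]); P=f.x
lo=np.array([-.75,.22,.11]);hi=np.array([2.08,2.7,2.71])
def row(q,tgt,w):
    return ls(lambda x:np.r_[fk(x,P)[:2]-tgt[:2],w*(fk(x,P)[2]-tgt[2])],np.clip(q,lo+1e-6,hi-1e-6),bounds=(lo,hi)).x
def call(q,rows,w,fixed=True):
    p0=fk(q,P); c=p0[2]; ux=np.array([-np.cos(c),np.sin(c)]); uz=np.array([np.sin(c),np.cos(c)]) # tool y (outward), tool z
    for y,z in rows:
        cur=fk(q,P); g=p0[:2]+y*ux+z*uz; d=g-cur[:2]; n=np.linalg.norm(d); d=d*min(1,.05/max(n,1e-9))
        q=row(q,[*(cur[:2]+d),c if fixed else cur[2]],w)
    return q
E
python3 - <<'E'
from ik import *
print(P,np.abs(f.fun).max())
for w in [.05,.1,.2,.3,.5,1]:
  for fx in (True,False):
    q=D[2,:3].copy(); q=ls(lambda x:fk(x,P)-[.748,.459,np.pi-.103],[.5,.5,2]).x
    q1=call(q,[(0.05*k,0) for k in range(1,9)],w,fx); 
    qb=D[1,:3]; q2=call(qb,[(0,-.05*k) for k in range(1,5)],w,fx)
    print(w,fx,'A',np.round(np.r_[np.pi-fk(q1,P)[2],fk(q1,P)[:2],q1],3),'B',np.round(np.r_[np.pi-fk(q2,P)[2],fk(q2,P)[:2]],3))
print('obs A .140 .890 .383; B .106 .724 .557')
E
```

```text
[0.63014521 0.42240298 0.05953449 0.38160728 0.15329837] 0.002902776601067303
0.05 True A [0.826 1.13  0.496 0.81  0.22  1.285] B [0.495 0.778 0.67 ]
0.05 False A [0.858 1.142 0.499 0.816 0.22  1.247] B [0.506 0.779 0.673]
0.1 True A [0.717 1.09  0.481 0.793 0.22  1.411] B [0.447 0.773 0.654]
0.1 False A [0.827 1.129 0.497 0.809 0.22  1.286] B [0.487 0.778 0.666]
0.2 True A [0.454 0.997 0.438 0.778 0.22  1.69 ] B [0.311 0.754 0.612]
0.2 False A [0.722 1.089 0.485 0.79  0.22  1.41 ] B [0.419 0.772 0.643]
0.3 True A [0.285 0.94  0.41  0.784 0.22  1.853] B [0.207 0.739 0.583]
0.3 False A [0.595 1.042 0.466 0.776 0.22  1.55 ] B [0.337 0.761 0.617]
0.5 True A [0.168 0.903 0.393 0.793 0.22  1.96 ] B [0.124 0.727 0.562]
0.5 False A [0.39  0.972 0.432 0.774 0.22  1.758] B [0.216 0.743 0.584]
1 True A [0.119 0.887 0.386 0.797 0.22  2.005] B [0.086 0.722 0.553]
1 False A [0.196 0.91  0.399 0.788 0.22  1.938] B [0.117 0.727 0.559]
obs A .140 .890 .383; B .106 .724 .557
```

```bash
python3 - <<'E'
from ik import *
for w in (.55,.7):
  for ang in (0,-20,20):
    q=D[3,:3].copy()
    for k in range(32):
        a=np.radians(ang); q=call(q,[(.05*np.cos(a),.05*np.sin(a))],w)
        if k%8==7: print(w,ang,k+1,np.round(np.r_[np.pi-fk(q,P)[2],fk(q,P)[:2],q],3))
E
```

```text
0.55 0 8 [0.45  1.056 0.347 0.883 0.22  1.589]
0.55 0 16 [0.787 1.154 0.432 0.871 0.22  1.264]
0.55 0 24 [1.099 1.174 0.601 0.786 0.22  1.037]
0.55 0 32 [1.376 1.116 0.808 0.649 0.22  0.897]
0.55 -20 8 [0.464 0.992 0.451 0.765 0.22  1.693]
0.55 -20 16 [0.793 1.023 0.605 0.662 0.22  1.467]
0.55 -20 24 [1.1   0.975 0.804 0.512 0.22  1.31 ]
0.55 -20 32 [1.383 0.851 1.007 0.331 0.22  1.208]
0.55 20 8 [0.402 1.095 0.235 0.997 0.22  1.522]
0.55 20 16 [0.731 1.236 0.216 1.086 0.22  1.105]
0.55 20 24 [1.039 1.306 0.317 1.076 0.22  0.807]
0.55 20 32 [1.299 1.31  0.492 0.988 0.22  0.634]
0.7 0 8 [0.351 1.032 0.316 0.901 0.22  1.67 ]
0.7 0 16 [0.589 1.121 0.341 0.919 0.22  1.413]
0.7 0 24 [0.823 1.164 0.442 0.871 0.22  1.227]
0.7 0 32 [1.043 1.159 0.589 0.778 0.22  1.101]
0.7 -20 8 [0.362 0.97  0.417 0.787 0.22  1.773]
0.7 -20 16 [0.597 1.004 0.515 0.717 0.22  1.608]
0.7 -20 24 [0.827 0.991 0.655 0.606 0.22  1.488]
0.7 -20 32 [1.049 0.929 0.814 0.468 0.22  1.405]
0.7 20 8 [0.317 1.071 0.21  1.011 0.22  1.594]
0.7 20 16 [0.545 1.191 0.137 1.123 0.22  1.254]
0.7 20 24 [0.773 1.267 0.165 1.148 0.22  1.   ]
0.7 20 32 [0.982 1.305 0.268 1.106 0.22  0.834]
```

The fitted model matches what I saw: single-row calls each add about 0.03 rad of tilt.

>>> {"name": "send_rows", "arguments": {"series": [[0,0.046,-0.018,0]]}}

```text
t: 12.55
ee_pos: [0.7234, -0.5405, 0.3813]
tcp_rot: [2.699, 1.252, 0.025]
wrist_force: [-0.4, -1.6, -0.1]
width: 0.0849
grip_force: 0.0
```

>>> {"name": "send_rows", "arguments": {"series": [[0,0.046,-0.018,0]]}}

```text
t: 12.65
ee_pos: [0.7315, -0.5494, 0.3855]
tcp_rot: [2.669, 1.239, 0.049]
wrist_force: [-0.1, -1.0, 0.6]
width: 0.0855
grip_force: 0.0
```

>>> {"name": "send_rows", "arguments": {"series": [[0,0.046,-0.018,0]]}}

```text
t: 12.75
ee_pos: [0.7392, -0.5576, 0.3905]
tcp_rot: [2.639, 1.227, 0.072]
wrist_force: [0.4, 0.4, -0.7]
width: 0.0852
grip_force: 0.0
```

>>> {"name": "send_rows", "arguments": {"series": [[0,0.046,-0.018,0]]}}

```text
t: 12.85
ee_pos: [0.7463, -0.5652, 0.3964]
tcp_rot: [2.61, 1.215, 0.095]
wrist_force: [0.0, 0.6, 0.1]
width: 0.0855
grip_force: 0.0
```

>>> {"name": "send_rows", "arguments": {"series": [[0,0.046,-0.018,0]]}}

```text
t: 12.95
ee_pos: [0.7529, -0.5723, 0.4034]
tcp_rot: [2.581, 1.203, 0.116]
wrist_force: [0.0, 0.5, 0.3]
width: 0.0853
grip_force: 0.0
```

>>> {"name": "send_rows", "arguments": {"series": [[0,0.046,-0.018,0]]}}

```text
t: 13.05
ee_pos: [0.7591, -0.5788, 0.4118]
tcp_rot: [2.551, 1.191, 0.138]
wrist_force: [-0.1, 0.7, -1.2]
width: 0.0856
grip_force: 0.0
```

>>> {"name": "send_rows", "arguments": {"series": [[0,0.046,-0.018,0]]}}

```text
t: 13.15
ee_pos: [0.7648, -0.5847, 0.4216]
tcp_rot: [2.521, 1.179, 0.159]
wrist_force: [0.3, 0.1, 0.4]
width: 0.0853
grip_force: 0.0
```

>>> {"name": "send_rows", "arguments": {"series": [[0,0.046,-0.018,0]]}}

```text
t: 13.25
ee_pos: [0.7698, -0.59, 0.4325]
tcp_rot: [2.491, 1.166, 0.18]
wrist_force: [0.6, -0.2, -0.1]
width: 0.0852
grip_force: 0.0
```

```bash
python3 - <<'E'
from h import *
to([0.4855,-.346,.3])
E
```

```text
t 13.25 ee [ 0.7698 -0.59    0.4325] delta tool [ 0.0078 -0.3965 -0.0256] y az -39.2 z [ 0.273 -0.286 -0.919] j [-0.71  0.77  0.22 -0.04  1.74 -0.03] w 0.0852
```

>>> {"name": "send_rows", "arguments": {"series": [[0,0.046,-0.018,0]]}}

```text
t: 13.35
ee_pos: [0.7744, -0.5947, 0.4446]
tcp_rot: [2.461, 1.154, 0.2]
wrist_force: [-0.5, 0.3, 0.5]
width: 0.0858
grip_force: 0.0
```

>>> {"name": "send_rows", "arguments": {"series": [[0,0.046,-0.018,0]]}}

```text
t: 13.45
ee_pos: [0.7783, -0.5987, 0.4578]
tcp_rot: [2.431, 1.141, 0.22]
wrist_force: [-0.2, 0.3, -0.8]
width: 0.0853
grip_force: 0.0
```

>>> {"name": "send_rows", "arguments": {"series": [[0,0.046,-0.018,0]]}}

```text
t: 13.55
ee_pos: [0.7816, -0.6021, 0.472]
tcp_rot: [2.4, 1.129, 0.239]
wrist_force: [-0.7, 0.4, -0.7]
width: 0.0852
grip_force: 0.0
```

>>> {"name": "send_rows", "arguments": {"series": [[0,0.046,-0.018,0]]}}

```text
t: 13.65
ee_pos: [0.7842, -0.6049, 0.4871]
tcp_rot: [2.37, 1.116, 0.258]
wrist_force: [0.3, 0.1, -0.1]
width: 0.0855
grip_force: 0.0
```

>>> {"name": "send_rows", "arguments": {"series": [[0,0.046,-0.018,0]]}}

```text
t: 13.75
ee_pos: [0.7862, -0.607, 0.5032]
tcp_rot: [2.34, 1.103, 0.276]
wrist_force: [0.8, -0.2, -0.1]
width: 0.0856
grip_force: 0.0
```

>>> {"name": "send_rows", "arguments": {"series": [[0,0.046,-0.018,0]]}}

```text
t: 13.85
ee_pos: [0.7876, -0.6085, 0.5202]
tcp_rot: [2.31, 1.09, 0.294]
wrist_force: [0.8, 0.7, 0.5]
width: 0.0854
grip_force: 0.0
```

>>> {"name": "send_rows", "arguments": {"series": [[0,0.046,-0.018,0]]}}

```text
t: 13.95
ee_pos: [0.7883, -0.6094, 0.5379]
tcp_rot: [2.279, 1.078, 0.312]
wrist_force: [0.6, 0.0, 0.6]
width: 0.0853
grip_force: 0.0
```

>>> {"name": "send_rows", "arguments": {"series": [[0,0.046,-0.018,0]]}}

```text
t: 14.05
ee_pos: [0.7883, -0.6095, 0.5562]
tcp_rot: [2.249, 1.065, 0.328]
wrist_force: [0.1, 0.9, 0.1]
width: 0.0855
grip_force: 0.0
```

>>> {"name": "send_rows", "arguments": {"series": [[0,0.046,-0.018,0]]}}

```text
t: 14.15
ee_pos: [0.7876, -0.6091, 0.5753]
tcp_rot: [2.219, 1.052, 0.345]
wrist_force: [0.5, 0.8, -0.4]
width: 0.0856
grip_force: 0.0
```

>>> {"name": "send_rows", "arguments": {"series": [[0,0.046,-0.018,0]]}}

```text
t: 14.25
ee_pos: [0.7862, -0.608, 0.5949]
tcp_rot: [2.19, 1.039, 0.361]
wrist_force: [-0.0, 0.4, 0.5]
width: 0.0848
grip_force: 0.0
```

>>> {"name": "send_rows", "arguments": {"series": [[0,0.046,-0.018,0]]}}

```text
t: 14.35
ee_pos: [0.7841, -0.6062, 0.6151]
tcp_rot: [2.16, 1.026, 0.377]
wrist_force: [0.7, -0.3, 0.1]
width: 0.0849
grip_force: 0.0
```

>>> {"name": "send_rows", "arguments": {"series": [[0,0.046,-0.018,0]]}}

```text
t: 14.45
ee_pos: [0.7813, -0.6038, 0.6358]
tcp_rot: [2.13, 1.014, 0.392]
wrist_force: [-0.0, 0.7, -0.3]
width: 0.0854
grip_force: 0.0
```

```bash
python3 - <<'E'
from h import *
to([0.4855,-.346,.3])
E
```

```text
t 14.45 ee [ 0.7813 -0.6038  0.6358] delta tool [ 0.0195 -0.5131 -0.0559] y az -37.8 z [ 0.542 -0.487 -0.685] j [-0.73  0.62  0.22 -0.    1.48 -0.05] w 0.0854
```

```bash
cat > ik3.py <<'E'
import numpy as np
from ik import P
from scipy.spatial.transform import Rotation as R
from scipy.optimize import least_squares as ls
L1,L2,o,L3,h=P
lo=np.array([-2.89,-.75,.22,-1.18,.11,-2.7]);hi=np.array([2.89,2.08,2.7,4.32,2.71,2.7])
ry=lambda a:R.from_euler('y',a).as_matrix(); rz=lambda a:R.from_euler('z',a).as_matrix()
def fk3(q):
    A=rz(q[0])@ry(q[1]); p=np.array([0,0,h])+A@[0,0,L1]
    B=A@ry(q[2]); p=p+B@[o,0,L2]
    C=B@rz(q[3])@ry(q[4]); p=p+C@[0,0,L3]
    M=C@rz(q[5])@np.array([[0,1,0],[-1,0,0],[0,0,1.]]).T   # placeholder, offset fitted
    return p,M
def ik(p,M,q0):
    f=lambda q:np.r_[fk3(q)[0]-p,.4*R.from_matrix(fk3(q)[1]@M.T).as_rotvec()]
    r=ls(f,np.clip(q0,lo+1e-3,hi-1e-3),bounds=(lo,hi)); return r.x,np.abs(r.fun).max()
E
python3 - <<'E'
from ik3 import *
from rig import robot
S=[([.18,.41,1.81,-.13,.91,.13],[2.009,2.296,-.085],[.5397,.1294,.0483]),([-.73,.62,.22,-.0,1.48,-.05],[2.13,1.014,.392],[.7813,-.6038,.6358]),([-.7,.43,1.78,-.08,.85,-.78],[2.01,2.298,-.087],[.4869,-.3459,.047])]
for q,r,p in S:
    a,M=fk3(q); print(np.round(a-p,3),np.round(R.from_matrix(M.T@R.from_rotvec(r).as_matrix()).as_rotvec(),3))
E
```

```text
[ 0.016 -0.068  0.001] [ 0.003 -0.002 -0.004]
[-0.036 -0.063  0.008] [ 0.006 -0.001  0.002]
[-0.044 -0.057 -0.   ] [-0.003 -0.001 -0.003]
```

```bash
sed -i 's/^def fk(q,P)/D[:,3]=np.sqrt(D[:,3]**2-.07**2)\ndef fk(q,P)/' ik.py
sed -i "s/p=np.array(\[0,0,h\])+A@\[0,0,L1\]/p=np.array([0,0,h])+A@[0,.07,L1]/" ik3.py
python3 - <<'E'
from ik3 import *
print(P)
S=[([.18,.41,1.81,-.13,.91,.13],[2.009,2.296,-.085],[.5397,.1294,.0483]),([-.73,.62,.22,-.0,1.48,-.05],[2.13,1.014,.392],[.7813,-.6038,.6358]),([-.7,.43,1.78,-.08,.85,-.78],[2.01,2.298,-.087],[.4869,-.3459,.047])]
for q,r,p in S: print(np.round(fk3(q)[0]-p,3))
cup=np.array([.486,-.345]); bowl=np.array([.473,-.075])
U=np.array([0,0,1.])
for psi in (-40,-50,-60,-70,-85,0,15,30,50):
  for d in (15,25,35,42):
    a,b=np.radians([psi,d]); t=np.array([np.cos(b)*np.cos(a),np.cos(b)*np.sin(a),-np.sin(b)])
    y=np.cross(t,U); y/=np.linalg.norm(y)
    for s in (1,-1):
      M=np.c_[np.cross(s*y,t),s*y,t]; hold=np.r_[cup,.045]
      for q0 in ([-.7,.4,1.8,0,1,s*1.5],[-.7,-.3,2.4,.6,1,s*1.5],[-.7,-.3,2.4,-.6,1,s*1.5]):
        q,e=ik(hold+.019*t,M,q0)
        if e<1e-3: break
      if e>1e-3: continue
      for g in (1,-1):
        qq=q.copy(); ok=0; best=0
        for ph in range(0,181,15):
            Rm=R.from_rotvec(t*g*np.radians(ph)).as_matrix(); u=Rm@U; 
            m=np.r_[bowl,.115]-u*.035*(ph/180)   # hold point
            m[2]+=.02
            qq,e=ik(m+.019*t,Rm@M,qq)
            if e>2e-3: break
            best=np.degrees(np.arccos(u[2])); ok=ph
        if best>98: print(psi,d,s,g,'phi',ok,'tilt',round(best),'grasp q',np.round(q,2),'end',np.round(qq,2))
E
```

```text
[0.62714081 0.42061545 0.06173071 0.36910118 0.14552222]
[-0.001  0.001  0.002]
[ 0.002 -0.004  0.004]
[-0.003  0.001  0.001]
-40 25 1 1 phi 180 tilt 130 grasp q [-0.78  0.81  2.63  3.07  1.43 -1.59] end [0.16 0.37 2.54 4.1  0.99 1.36]
-40 35 1 1 phi 180 tilt 110 grasp q [-0.77  0.58  2.51  3.07  0.91 -1.57] end [0.06 0.25 2.44 4.25 0.68 1.07]
0 35 1 1 phi 180 tilt 110 grasp q [-1.22  0.58  2.3   1.73  0.9  -1.26] end [-0.64  0.19  2.56  2.25  0.68  1.93]
15 35 1 1 phi 180 tilt 110 grasp q [-1.26  0.61  2.14  1.36  0.99 -1.1 ] end [-0.82  0.23  2.49  1.73  0.82  2.09]
30 15 1 1 phi 180 tilt 150 grasp q [-1.34  0.86  1.97  1.21  1.41 -1.27] end [-1.11  0.55  2.52  1.49  1.31  1.65]
30 25 1 1 phi 180 tilt 130 grasp q [-1.3   0.75  1.97  1.16  1.27 -1.15] end [-1.01  0.39  2.45  1.47  1.14  1.9 ]
30 35 1 1 phi 180 tilt 110 grasp q [-1.25  0.66  1.96  1.08  1.14 -1.01] end [-0.89  0.28  2.37  1.38  0.97  2.17]
50 15 1 1 phi 180 tilt 150 grasp q [-1.26  0.91  1.69  0.96  1.61 -1.12] end [-1.05  0.57  2.25  1.16  1.43  1.88]
50 25 1 1 phi 180 tilt 130 grasp q [-1.23  0.82  1.71  0.9   1.49 -1.05] end [-0.98  0.45  2.23  1.13  1.3   2.03]
50 35 1 1 phi 180 tilt 110 grasp q [-1.19  0.73  1.73  0.83  1.37 -0.97] end [-0.89  0.36  2.19  1.06  1.17  2.21]
```

```bash
cat >> ik3.py <<'E'
W=.65
def step(q,p,M):   # one row toward p,M
    pc,Mc=fk3(q); d=p-pc; n=np.linalg.norm(d); p=pc+d*min(1,.05/max(n,1e-9))
    rv=R.from_matrix(M@Mc.T).as_rotvec(); a=np.linalg.norm(rv); 
    if a>.15: M=R.from_rotvec(rv*.15/a).as_matrix()@Mc
    f=lambda x:np.r_[fk3(x)[0]-p,W*R.from_matrix(fk3(x)[1]@M.T).as_rotvec()]
    r=ls(f,np.clip(q,lo+1e-4,hi-1e-4),bounds=(np.maximum(lo,q-.25),np.minimum(hi,q+.25)) if 0 else (lo,hi)); return r.x
def wrist(q): p,M=fk3(q); return p-L3*M[:,2]
def desc(q):
    p,M=fk3(q);t=M[:,2]; return np.round(np.r_[p,np.degrees(np.arctan2(t[1],t[0])),-np.degrees(np.arcsin(t[2])),q],2)
E
python3 - <<'E'
from ik3 import *
from rig import robot
q0=np.array(robot.get_state()['joint_pos']); print(desc(q0))
for az,el in ((60,35),(75,35),(90,30),(90,40),(110,35)):
    a,e=np.radians([az,el]); s=np.array([np.cos(e)*np.cos(a),np.cos(e)*np.sin(a),np.sin(e)])
    q=q0.copy(); M=fk3(q)[1]; goal=np.array([0,0,h])+.98*s+L3*M[:,2]; n=0; dj=0
    while np.linalg.norm(fk3(q)[0]-goal)>.005 and n<45:
        qn=step(q,goal,M); dj=max(dj,np.abs(qn-q).max()); q=qn; n+=1
    print(az,el,'transit',n,'maxdj',round(dj,2),desc(q))
    for k in range(48):
        w=wrist(q)-[0,0,h]; w/=np.linalg.norm(w); p,M=fk3(q)
        q=step(q,p+.05*w,M)
        if k%8==7: print('   ',k+1,desc(q))
E
```

```text
[  0.78  -0.6    0.64 -41.96  43.23  -0.73   0.62   0.22  -0.     1.48
  -0.05]
60 35 transit 23 maxdj 0.24 [  0.6    0.52   0.45 -41.96  43.23   0.96   0.65   0.63  -0.85   1.86
   1.38]
    8 [  0.65   0.61   0.53 -27.36  37.93   1.     0.79   0.22  -0.95   1.83
   1.18]
    16 [  0.69   0.67   0.58 -12.54  29.47   1.02   0.78   0.22  -0.97   1.6
   1.18]
    24 [ 0.72  0.74  0.64 -0.03 19.5   1.02  0.78  0.22 -0.97  1.33  1.18]
    32 [ 0.76  0.81  0.7  10.7   9.05  0.99  0.8   0.22 -0.96  1.05  1.18]
    40 [ 0.79  0.86  0.74 20.03 -0.84  0.95  0.82  0.22 -0.95  0.77  1.19]
    48 [ 0.81  0.9   0.77 27.97 -9.24  0.9   0.85  0.22 -0.93  0.52  1.19]
75 35 transit 26 maxdj 0.26 [  0.41   0.6    0.45 -41.96  43.23   1.22   0.65   0.63  -0.86   2.05
   1.56]
    8 [  0.43   0.69   0.52 -27.42  39.78   1.27   0.79   0.22  -1.01   2.04
   1.33]
    16 [  0.45   0.75   0.57 -11.58  33.24   1.31   0.77   0.22  -1.04   1.83
   1.33]
    24 [ 0.46  0.83  0.63  2.36 24.59  1.33  0.76  0.22 -1.06  1.59  1.33]
    32 [ 0.47  0.9   0.69 14.53 14.71  1.33  0.76  0.22 -1.07  1.33  1.33]
    40 [ 
[... 1184 characters left out ...]
 11.85  1.66  0.65  0.22 -1.18  1.44  1.37]
    48 [ 0.18  0.95  0.86 35.84  0.96  1.64  0.65  0.22 -1.18  1.16  1.37]
110 35 transit 30 maxdj 0.29 [ -0.07   0.57   0.45 -41.96  43.23   1.83   0.65   0.63  -0.69   2.47
   2.1 ]
    8 [ -0.1    0.63   0.5  -32.31  44.21   1.88   0.79   0.22  -0.99   2.56
   1.77]
    16 [ -0.1    0.66   0.52 -18.8   44.2    1.93   0.77   0.22  -1.03   2.44
   1.77]
    24 [-0.12  0.69  0.54 -3.59 42.23  1.99  0.75  0.22 -1.07  2.29  1.76]
    32 [-0.14  0.74  0.58 11.99 37.8   2.05  0.73  0.22 -1.11  2.12  1.76]
    40 [-0.17  0.79  0.63 26.65 30.93  2.1   0.71  0.22 -1.15  1.93  1.76]
    48 [-0.21  0.84  0.69 39.95 22.24  2.13  0.7   0.22 -1.18  1.7   1.76]
```

```bash
python3 - <<'E'
from h import *
to([.2,.67,.40])
E
```

```text
t 14.45 ee [ 0.7813 -0.6038  0.6358] delta tool [ 0.6102 -1.0221 -0.7741] y az -37.8 z [ 0.542 -0.487 -0.685] j [-0.73  0.62  0.22 -0.    1.48 -0.05] w 0.0854
```

>>> {"name": "send_rows", "arguments": {"series": [[0.61,-1.022,-0.774,0],[0.61,-1.022,-0.774,0],[0.61,-1.022,-0.774,0],[0.61,-1.022,-0.774,0],[0.61,-1.022,-0.774,0],[0.61,-1.022,-0.774,0],[0.61,-1.022,-0.774,0],[0.61,-1.022,-0.774,0]]}}

```text
t: 15.25
ee_pos: [0.6212, -0.2535, 0.5721]
tcp_rot: [2.131, 1.013, 0.393]
wrist_force: [0.3, 0.3, 0.0]
width: 0.085
grip_force: 0.0
```

>>> {"name": "send_rows", "arguments": {"series": [[0.44,-0.736,-0.557,0],[0.44,-0.736,-0.557,0],[0.44,-0.736,-0.557,0],[0.44,-0.736,-0.557,0],[0.44,-0.736,-0.557,0],[0.44,-0.736,-0.557,0],[0.44,-0.736,-0.557,0],[0.44,-0.736,-0.557,0]]}}

```text
t: 16.05
ee_pos: [0.4577, 0.1053, 0.5066]
tcp_rot: [2.133, 1.014, 0.396]
wrist_force: [1.8, 0.1, -0.5]
width: 0.0853
grip_force: 0.0
```

```bash
python3 - <<'E'
from h import *
to([.2,.67,.40])
E
```

```text
t 16.05 ee [0.4577 0.1053 0.5066] delta tool [ 0.2709 -0.4558 -0.3399] y az -38.0 z [ 0.543 -0.484 -0.686] j [ 0.64 -0.08  1.52 -0.8   1.51  1.3 ] w 0.0853
```

>>> {"name": "send_rows", "arguments": {"series": [[0.265,-0.446,-0.332,0],[0.265,-0.446,-0.332,0],[0.265,-0.446,-0.332,0],[0.265,-0.446,-0.332,0],[0.265,-0.446,-0.332,0],[0.265,-0.446,-0.332,0],[0.265,-0.446,-0.332,0],[0.265,-0.446,-0.332,0]]}}

```text
t: 16.85
ee_pos: [0.2948, 0.4644, 0.4376]
tcp_rot: [2.134, 1.016, 0.394]
wrist_force: [0.9, 0.2, 0.9]
width: 0.085
grip_force: 0.0
```

```bash
cat > plan.py <<'E'
from ik3 import *
from rig import robot
import sys
n=int(sys.argv[1]); s=robot.get_state(); q=np.array(s['joint_pos']); print(s['t'],desc(q))
for k in range(n):
    w=wrist(q)-[0,0,h]; w/=np.linalg.norm(w); p,M=fk3(q); v=np.round(M.T@w*.05,3)
    if k%4==0: u=v
    q=step(q,p+M@u,M); 
    if k%4==0: print(k,u.tolist())
print(desc(q))
E
python3 - <<'E'
from h import *
to([.2,.67,.40])
E
python3 plan.py 16
```

```text
t 16.85 ee [0.2948 0.4644 0.4376] delta tool [ 0.0981 -0.1658 -0.1248] y az -37.9 z [ 0.541 -0.483 -0.688] j [ 1.31  0.36  1.16 -0.77  1.94  1.82] w 0.085
16.85 [  0.3    0.46   0.44 -41.74  43.48   1.31   0.36   1.16  -0.77   1.94
   1.82]
0 [0.031, 0.011, -0.037]
4 [0.032, 0.011, -0.037]
8 [0.034, 0.012, -0.035]
12 [0.037, 0.013, -0.032]
[  0.31   0.67   0.63 -18.68  35.6    1.44   0.68   0.22  -1.15   2.08
   1.29]
```

>>> {"name": "send_rows", "arguments": {"series": [[0.03,-0.04,-0.03,0],[0.055,-0.08,-0.06,0],[0.075,-0.12,-0.09,0],[0.092,-0.15,-0.115,0],[0.098,-0.166,-0.125,0]]}}

```text
t: 17.35
ee_pos: [0.1996, 0.6712, 0.3974]
tcp_rot: [2.132, 1.019, 0.392]
wrist_force: [0.4, 0.3, -0.4]
width: 0.0854
grip_force: 0.0
```

```bash
python3 plan.py 16
```

```text
17.35 [  0.2    0.67   0.4  -41.77  43.48   1.49   0.73   0.59  -0.8    2.2
   1.8 ]
0 [0.032, 0.001, -0.038]
4 [0.034, 0.001, -0.037]
8 [0.037, 0.001, -0.034]
12 [0.039, 0.001, -0.031]
[  0.18   0.8    0.5  -10.37  39.62   1.6    0.82   0.22  -1.01   2.05
   1.58]
```

>>> {"name": "send_rows", "arguments": {"series": [[0.032,0.001,-0.038,0]]}}

```text
t: 17.45
ee_pos: [0.2008, 0.6993, 0.4134]
tcp_rot: [2.116, 1.025, 0.388]
wrist_force: [1.4, 2.7, 1.8]
width: 0.0859
grip_force: 0.0
```

>>> {"name": "send_rows", "arguments": {"series": [[0.032,0.001,-0.038,0]]}}

```text
t: 17.55
ee_pos: [0.2043, 0.7182, 0.4275]
tcp_rot: [2.121, 1.03, 0.416]
wrist_force: [-18.1, 41.4, 40.0]
width: 0.0856
grip_force: 0.0
```

>>> {"name": "send_rows", "arguments": {"series": [[0.032,0.001,-0.038,0]]}}

```text
t: 17.65
ee_pos: [0.2044, 0.7245, 0.4257]
tcp_rot: [2.115, 1.045, 0.439]
wrist_force: [0.4, 0.5, -1.8]
width: 0.0858
grip_force: 0.0
```

>>> {"name": "send_rows", "arguments": {"series": [[0.033,0.001,-0.037,0]]}}

```text
t: 17.75
ee_pos: [0.2046, 0.7299, 0.4347]
tcp_rot: [2.124, 1.058, 0.48]
wrist_force: [0.3, -0.6, 1.3]
width: 0.0855
grip_force: 0.0
```

>>> {"name": "send_rows", "arguments": {"series": [[0.034,0.001,-0.037,0]]}}

```text
t: 17.85
ee_pos: [0.2046, 0.7351, 0.4414]
tcp_rot: [2.126, 1.073, 0.516]
wrist_force: [0.8, 0.2, 0.8]
width: 0.0857
grip_force: 0.0
```

>>> {"name": "send_rows", "arguments": {"series": [[0.034,0.001,-0.037,0]]}}

```text
t: 17.95
ee_pos: [0.2037, 0.7411, 0.4462]
tcp_rot: [2.124, 1.089, 0.55]
wrist_force: [0.2, 0.8, 0.6]
width: 0.0851
grip_force: 0.0
```

>>> {"name": "send_rows", "arguments": {"series": [[0.035,0.001,-0.036,0]]}}

```text
t: 18.05
ee_pos: [0.2027, 0.7478, 0.4502]
tcp_rot: [2.12, 1.105, 0.583]
wrist_force: [0.5, -0.2, 0.5]
width: 0.0853
grip_force: 0.0
```

>>> {"name": "send_rows", "arguments": {"series": [[0.036,0.001,-0.035,0]]}}

```text
t: 18.15
ee_pos: [0.2021, 0.7549, 0.4539]
tcp_rot: [2.116, 1.122, 0.617]
wrist_force: [0.2, 0.8, -1.0]
width: 0.0852
grip_force: 0.0
```

>>> {"name": "send_rows", "arguments": {"series": [[0.037,0.001,-0.034,0]]}}

```text
t: 18.25
ee_pos: [0.2017, 0.7624, 0.4575]
tcp_rot: [2.112, 1.138, 0.651]
wrist_force: [-0.1, -0.3, 0.1]
width: 0.0855
grip_force: 0.0
```

>>> {"name": "send_rows", "arguments": {"series": [[0.037,0.001,-0.034,0]]}}

```text
t: 18.35
ee_pos: [0.2005, 0.7697, 0.4619]
tcp_rot: [2.107, 1.154, 0.686]
wrist_force: [-0.1, -0.3, 0.6]
width: 0.0855
grip_force: 0.0
```

>>> {"name": "send_rows", "arguments": {"series": [[0.038,0.001,-0.033,0]]}}

```text
t: 18.45
ee_pos: [0.199, 0.7771, 0.4667]
tcp_rot: [2.101, 1.171, 0.721]
wrist_force: [0.3, -0.6, 0.8]
width: 0.0853
grip_force: 0.0
```

>>> {"name": "send_rows", "arguments": {"series": [[0.038,0.001,-0.032,0]]}}

```text
t: 18.55
ee_pos: [0.1972, 0.7845, 0.472]
tcp_rot: [2.096, 1.187, 0.757]
wrist_force: [0.2, 0.0, -0.7]
width: 0.0856
grip_force: 0.0
```

```bash
python3 plan.py 26
```

```text
18.55 [  0.2    0.78   0.47 -17.21  40.73   1.57   0.84   0.22  -1.     2.11
   1.57]
0 [0.04, 0.001, -0.03]
4 [0.043, 0.001, -0.026]
8 [0.045, 0.001, -0.022]
12 [0.047, 0.001, -0.017]
16 [0.049, 0.001, -0.012]
20 [0.05, 0.001, -0.006]
24 [0.05, 0.001, -0.0]
[ 0.12  1.    0.65 30.82 17.12  1.71  0.79  0.22 -1.1   1.41  1.58]
```

>>> {"name": "send_rows", "arguments": {"series": [[0.04,0.001,-0.03,0]]}}

```text
t: 18.65
ee_pos: [0.1965, 0.7926, 0.4771]
tcp_rot: [2.09, 1.204, 0.794]
wrist_force: [1.0, -0.3, 0.2]
width: 0.0854
grip_force: 0.0
```

>>> {"name": "send_rows", "arguments": {"series": [[0.041,0.001,-0.029,0]]}}

```text
t: 18.75
ee_pos: [0.196, 0.8011, 0.482]
tcp_rot: [2.084, 1.22, 0.832]
wrist_force: [-0.1, -0.3, 0.4]
width: 0.0855
grip_force: 0.0
```

>>> {"name": "send_rows", "arguments": {"series": [[0.042,0.001,-0.028,0]]}}

```text
t: 18.85
ee_pos: [0.1955, 0.8097, 0.4872]
tcp_rot: [2.077, 1.237, 0.87]
wrist_force: [0.3, 1.2, -0.3]
width: 0.0855
grip_force: 0.0
```

>>> {"name": "send_rows", "arguments": {"series": [[0.042,0.001,-0.027,0]]}}

```text
t: 18.95
ee_pos: [0.1944, 0.8184, 0.4927]
tcp_rot: [2.069, 1.253, 0.908]
wrist_force: [0.7, -0.6, -0.3]
width: 0.0854
grip_force: 0.0
```

>>> {"name": "send_rows", "arguments": {"series": [[0.043,0.001,-0.026,0]]}}

```text
t: 19.05
ee_pos: [0.1931, 0.8273, 0.4986]
tcp_rot: [2.061, 1.27, 0.947]
wrist_force: [-0.2, -0.6, -0.5]
width: 0.0854
grip_force: 0.0
```

>>> {"name": "send_rows", "arguments": {"series": [[0.043,0.001,-0.025,0]]}}

```text
t: 19.15
ee_pos: [0.1914, 0.8361, 0.5048]
tcp_rot: [2.052, 1.286, 0.986]
wrist_force: [0.3, -0.1, 0.7]
width: 0.0856
grip_force: 0.0
```

>>> {"name": "send_rows", "arguments": {"series": [[0.044,0.001,-0.024,0]]}}

```text
t: 19.25
ee_pos: [0.1895, 0.8451, 0.5112]
tcp_rot: [2.043, 1.303, 1.026]
wrist_force: [-1.0, -0.0, -0.5]
width: 0.0853
grip_force: 0.0
```

>>> {"name": "send_rows", "arguments": {"series": [[0.044,0.001,-0.023,0]]}}

```text
t: 19.35
ee_pos: [0.187, 0.854, 0.5179]
tcp_rot: [2.033, 1.319, 1.065]
wrist_force: [0.5, 0.8, -0.5]
width: 0.0856
grip_force: 0.0
```

>>> {"name": "send_rows", "arguments": {"series": [[0.045,0.001,-0.022,0]]}}

```text
t: 19.45
ee_pos: [0.1845, 0.8631, 0.5248]
tcp_rot: [2.022, 1.336, 1.106]
wrist_force: [-0.6, 0.3, -1.0]
width: 0.0854
grip_force: 0.0
```

>>> {"name": "send_rows", "arguments": {"series": [[0.045,0.001,-0.021,0]]}}

```text
t: 19.55
ee_pos: [0.1814, 0.8721, 0.5319]
tcp_rot: [2.011, 1.352, 1.146]
wrist_force: [-0.3, -0.2, -0.2]
width: 0.0856
grip_force: 0.0
```

>>> {"name": "send_rows", "arguments": {"series": [[0.046,0.001,-0.019,0]]}}

```text
t: 19.65
ee_pos: [0.1787, 0.8815, 0.5391]
tcp_rot: [1.999, 1.368, 1.187]
wrist_force: [0.0, 0.1, -0.8]
width: 0.0854
grip_force: 0.0
```

>>> {"name": "send_rows", "arguments": {"series": [[0.046,0.001,-0.018,0]]}}

```text
t: 19.75
ee_pos: [0.1758, 0.8908, 0.5463]
tcp_rot: [1.987, 1.384, 1.227]
wrist_force: [0.7, -0.1, -0.4]
width: 0.0856
grip_force: 0.0
```

>>> {"name": "send_rows", "arguments": {"series": [[0.047,0.001,-0.017,0]]}}

```text
t: 19.85
ee_pos: [0.1725, 0.9002, 0.5538]
tcp_rot: [1.973, 1.4, 1.269]
wrist_force: [0.4, 0.2, 0.6]
width: 0.0854
grip_force: 0.0
```

>>> {"name": "send_rows", "arguments": {"series": [[0.047,0.001,-0.016,0]]}}

```text
t: 19.95
ee_pos: [0.1687, 0.9094, 0.5616]
tcp_rot: [1.959, 1.415, 1.31]
wrist_force: [0.6, -0.5, 0.5]
width: 0.0857
grip_force: 0.0
```

```bash
python3 plan.py 10
```

```text
19.95 [ 0.17  0.91  0.56 13.19 29.15  1.66  0.81  0.22 -1.06  1.72  1.58]
0 [0.049, 0.001, -0.012]
4 [0.05, 0.001, -0.006]
8 [0.05, 0.001, -0.0]
[ 0.14  1.    0.64 29.74 17.93  1.69  0.8   0.22 -1.09  1.42  1.58]
```

>>> {"name": "send_rows", "arguments": {"series": [[0.048,0.001,-0.014,0]]}}

```text
t: 20.05
ee_pos: [0.1652, 0.919, 0.5695]
tcp_rot: [1.945, 1.431, 1.352]
wrist_force: [0.1, -0.1, 0.6]
width: 0.0852
grip_force: 0.0
```

>>> {"name": "send_rows", "arguments": {"series": [[0.049,0.001,-0.012,0]]}}

```text
t: 20.15
ee_pos: [0.1622, 0.9289, 0.5771]
tcp_rot: [1.929, 1.446, 1.394]
wrist_force: [-0.0, 0.4, 0.7]
width: 0.0855
grip_force: 0.0
```

>>> {"name": "send_rows", "arguments": {"series": [[0.049,0.001,-0.01,0]]}}

```text
t: 20.25
ee_pos: [0.1594, 0.939, 0.5847]
tcp_rot: [1.913, 1.462, 1.436]
wrist_force: [0.2, 0.4, -0.8]
width: 0.0854
grip_force: 0.0
```

>>> {"name": "send_rows", "arguments": {"series": [[0.049,0.001,-0.008,0]]}}

```text
t: 20.35
ee_pos: [0.1568, 0.9492, 0.5922]
tcp_rot: [1.896, 1.476, 1.477]
wrist_force: [-0.4, 0.4, 0.3]
width: 0.0855
grip_force: 0.0
```

>>> {"name": "send_rows", "arguments": {"series": [[0.05,0.001,-0.006,0]]}}

```text
t: 20.45
ee_pos: [0.1545, 0.9597, 0.5997]
tcp_rot: [1.878, 1.491, 1.52]
wrist_force: [0.1, -0.3, 0.4]
width: 0.0853
grip_force: 0.0
```

>>> {"name": "send_rows", "arguments": {"series": [[0.05,0.001,-0.004,0]]}}

```text
t: 20.55
ee_pos: [0.1523, 0.9703, 0.6071]
tcp_rot: [1.86, 1.506, 1.562]
wrist_force: [1.4, 0.1, -0.1]
width: 0.0853
grip_force: 0.0
```

>>> {"name": "send_rows", "arguments": {"series": [[0.05,0.001,-0.002,0]]}}

```text
t: 20.65
ee_pos: [0.1503, 0.9809, 0.6145]
tcp_rot: [1.84, 1.52, 1.604]
wrist_force: [0.7, 0.2, 0.0]
width: 0.0856
grip_force: 0.0
```

```bash
cat > pour.py <<'E'
from ik3 import *
from rig import robot
s=robot.get_state(); q0=np.array(s['joint_pos']); print(s['t'],desc(q0))
M0=R.from_rotvec(s['tcp_rot']).as_matrix(); t=M0[:,2]
U=np.array([0,0,1.]); y=np.cross(t,U); y/=np.linalg.norm(y)
cup=np.array([.486,-.345]); bowl=np.array([.473,-.075])
E
cat > pp.py <<'E'
from pour import *
for sg in (1,-1):
    turn=np.degrees(np.arctan2(np.dot(np.cross(M0[:,1],sg*y),t),np.dot(M0[:,1],sg*y)))
    M=np.c_[np.cross(sg*y,t),sg*y,t]
    q=q0.copy(); pb=np.r_[cup,.045]+.019*t; pre=pb-.13*t+[0,0,.06]
    for f in np.linspace(0,1,12): # rotate first then move
        q,e=ik(fk3(q0)[0]*(1-f)+pre*f,R.from_rotvec(t*np.radians(turn)*min(1,2*f)).as_matrix()@M0,q)
    qp=q;ep=e; q,e=ik(pb,M,q)
    print('sg',sg,'turn',round(turn,1),'pre',ep<2e-3,desc(qp),'grasp',e<2e-3,desc(q))
    for g in (1,-1):
        qq=q.copy()
        for ph in range(0,166,15):
            Rm=R.from_rotvec(t*g*np.radians(ph)).as_matrix(); u=Rm@U
            m=np.r_[bowl,.135]-u*.035*(ph/180); qq,e=ik(m+.019*t,Rm@M,qq)
            if e>2e-3: break
        print('   g',g,'fail at' if e>2e-3 else 'ok',ph,round(np.degrees(np.arccos(u[2]))),np.round(u,2),desc(qq))
E
python3 pp.py
```

```text
20.65 [ 0.15  0.98  0.62 26.07 20.71  1.67  0.8   0.22 -1.08  1.48  1.58]
sg 1 turn 53.0 pre False [  0.23  -0.1    0.2  -11.32  31.2    1.29  -0.75   2.7   -1.08   1.31
   2.7 ] grasp False [ 0.22 -0.08  0.19 -6.67 33.42  1.33 -0.75  2.7  -1.05  1.27  2.7 ]
   g 1 fail at 0 0 [0. 0. 1.] [ 0.46  0.06  0.23 -3.99 39.3   0.06 -0.19  2.4  -1.18  0.11  2.56]
   g -1 fail at 0 0 [0. 0. 1.] [ 0.46  0.06  0.23 -3.99 39.3   0.06 -0.19  2.4  -1.18  0.11  2.56]
sg -1 turn -127.0 pre False [ 0.34 -0.14  0.22 -8.45 28.07  2.64 -0.75  2.7  -0.39  2.21  0.9 ] grasp False [ 0.35 -0.11  0.2  -4.63 31.27  2.89 -0.75  2.7  -0.18  2.2   1.13]
   g 1 fail at 0 0 [0. 0. 1.] [ 3.600e-01 -1.000e-02  2.300e-01  1.345e+01  2.646e+01  2.890e+00
 -7.500e-01  2.700e+00 -5.300e-01  2.180e+00  9.300e-01]
   g -1 fail at 0 0 [0. 0. 1.] [ 3.600e-01 -1.000e-02  2.300e-01  1.345e+01  2.646e+01  2.890e+00
 -7.500e-01  2.700e+00 -5.300e-01  2.180e+00  9.300e-01]
```

```bash
cat > tr.py <<'E'
from pour import *
turn=np.degrees(np.arctan2(np.dot(np.cross(M0[:,1],y),t),np.dot(M0[:,1],y))); 
M=R.from_rotvec(t*np.radians(turn)).as_matrix()@M0
pre=np.r_[cup,.05]-.12*t+[0,0,.02]
q=q0.copy(); print('turn',turn)
for wp in ([.70,.30,.48],[.48,-.32,.32],pre,np.r_[cup,.045]+.019*t):
    n=0;dj=0
    while np.linalg.norm(fk3(q)[0]-wp)>.004 and n<40:
        qn=step(q,np.array(wp),M); dj=max(dj,np.abs(qn-q).max()); q=qn;n+=1
    print(np.round(wp,3),n,round(dj,2),desc(q))
p=s['ee_pos']; print('delta now->wp1',np.round(M0.T@(np.array([.70,.30,.48])-p),3),'wp1->wp2 in final frame',np.round(M.T@(np.array([.48,-.32,.32])-[.70,.30,.48]),3))
qg=q
for g in (1,-1):
    qq=qg.copy()
    for ph in range(0,166,15):
        Rm=R.from_rotvec(t*g*np.radians(ph)).as_matrix(); u=Rm@U
        m=np.r_[bowl,.135]-u*.035*(ph/180); qq,e=ik(m+.019*t,Rm@M,qq)
        if e>2e-3: break
    print('   g',g,'fail at' if e>2e-3 else 'ok',ph,round(np.degrees(np.arccos(u[2]))),np.round(u,2),desc(qq))
E
python3 tr.py
```

```text
20.65 [ 0.15  0.98  0.62 26.07 20.71  1.67  0.8   0.22 -1.08  1.48  1.58]
turn 53.03446546177457
[0.7  0.3  0.48] 18 0.64 [ 0.7   0.3   0.48 26.07 20.71  0.19  0.03  1.79  1.1   0.27  0.4 ]
[ 0.48 -0.32  0.32] 14 0.22 [ 0.48 -0.32  0.32 26.07 20.71 -1.37  0.31  1.88  1.14  1.56 -0.66]
[ 0.385 -0.394  0.112] 5 0.11 [ 0.39 -0.39  0.11 26.07 20.71 -1.56  0.67  1.95  1.01  1.47 -1.1 ]
[ 0.502 -0.337  0.038] 3 0.09 [ 0.5  -0.34  0.04 26.07 20.71 -1.33  0.79  2.03  1.25  1.3  -1.24]
delta now->wp1 [-0.716  0.467  0.229] wp1->wp2 in final frame [-0.316  0.46  -0.383]
   g 1 ok 165 136 [-0.48 -0.5  -0.72] [ 0.5  -0.05  0.15 26.07 20.71 -1.06  0.46  2.55  1.58  1.21  1.45]
   g -1 fail at 75 69 [-0.62  0.7   0.35] [ 0.5  -0.08  0.13 27.13 22.03 -1.11  0.5   2.5   1.5   1.19 -2.7 ]
```

```bash
cat > tr2.py <<'E'
from pour import *
turn=53.0; M=R.from_rotvec(t*np.radians(turn)).as_matrix()@M0
for w1 in ([.55,.3,.35],[.6,.2,.3],[.5,.3,.45],[.8,.3,.65],[.85,.3,.75],[.7,.2,.8],[.6,.3,.8],[.6,.2,.25]):
    q=q0.copy(); o=[]
    for wp in (w1,[.48,-.32,.32]):
        n=0;dj=0;m5=9
        while np.linalg.norm(fk3(q)[0]-wp)>.004 and n<40:
            qn=step(q,np.array(wp),M); dj=max(dj,np.abs(qn-q).max()); q=qn;n+=1; m5=min(m5,q[4])
        o+=[n,round(dj,2),round(m5,2)]
    print(w1,o,desc(q)[3:])
E
python3 tr2.py
```

```text
20.65 [ 0.15  0.98  0.62 26.07 20.71  1.67  0.8   0.22 -1.08  1.48  1.58]
[0.55, 0.3, 0.35] [40, np.float64(0.34), np.float64(0.11), 14, np.float64(2.78), np.float64(0.11)] [26.07 20.71 -1.37  0.31  1.88  1.14  1.56 -0.66]
[0.6, 0.2, 0.3] [40, np.float64(0.34), np.float64(0.11), 14, np.float64(2.72), np.float64(0.11)] [26.07 20.71 -1.37  0.31  1.88  1.14  1.56 -0.66]
[0.5, 0.3, 0.45] [16, np.float64(1.31), np.float64(0.12), 13, np.float64(0.63), np.float64(0.29)] [26.07 20.71 -1.37  0.31  1.88  1.14  1.56 -0.66]
[0.8, 0.3, 0.65] [19, np.float64(0.26), np.float64(0.52), 16, np.float64(0.17), np.float64(0.6)] [26.07 20.71 -1.37  0.31  1.88  1.14  1.56 -0.66]
[0.85, 0.3, 0.75] [20, np.float64(0.23), np.float64(0.7), 17, np.float64(0.15), np.float64(0.78)] [26.07 20.71 -1.37  0.31  1.88  1.14  1.56 -0.66]
[0.7, 0.2, 0.8] [20, np.float64(0.25), np.float64(0.79), 15, np.float64(0.14), np.float64(1.0)] [26.07 20.71 -1.37  0.31  1.88  1.14  1.56 -0.66]
[0.6, 0.3, 0.8] [17, np.float64(0.24), np.float64(0.85), 16, np.float64(0.19), np.float64(0.89)] [26.07 20.71 -1.37  0.31  1.88  1.14  1.56 -0.66]
[0.6, 0.2, 0.25] [40, np.float64(0.35), np.float64(0.11), 14, np.float64(2.73), np.float64(0.11)] [26.07 20.71 -1.37  0.31  1.88  1.14  1.56 -0.66]
```

```bash
python3 - <<'E'
from h import *
to([.6,.3,.8])
E
```

```text
t 20.65 ee [0.1503 0.9809 0.6145] delta tool [-0.52    0.6549  0.0323] y az -38.8 z [ 0.84   0.411 -0.354] j [ 1.67  0.8   0.22 -1.08  1.48  1.58] w 0.0856
```

>>> {"name": "send_rows", "arguments": {"series": [[-0.52,0.655,0.032,0],[-0.52,0.655,0.032,0],[-0.52,0.655,0.032,0],[-0.52,0.655,0.032,0],[-0.52,0.655,0.032,0],[-0.52,0.655,0.032,0],[-0.52,0.655,0.032,0],[-0.52,0.655,0.032,0]]}}

```text
t: 21.45
ee_pos: [0.363, 0.6564, 0.7031]
tcp_rot: [1.841, 1.519, 1.603]
wrist_force: [1.0, 0.6, 1.2]
width: 0.0857
grip_force: 0.0
```

>>> {"name": "send_rows", "arguments": {"series": [[-0.28,0.35,0.017,53],[-0.28,0.35,0.017,53],[-0.28,0.35,0.017,53],[-0.28,0.35,0.017,53],[-0.28,0.35,0.017,53],[-0.28,0.35,0.017,53],[-0.28,0.35,0.017,53],[-0.28,0.35,0.017,53]]}}

```text
t: 22.25
ee_pos: [0.5761, 0.3298, 0.7916]
tcp_rot: [-2.332, -0.539, -1.614]
wrist_force: [0.2, 0.8, -1.3]
width: 0.0852
grip_force: 0.0
```

```bash
python3 - <<'E'
from h import *
to([.48,-.32,.32])
E
```

```text
t 22.25 ee [0.5761 0.3298 0.7916] delta tool [-0.5731  0.5411 -0.1806] y az -64.0 z [ 0.842  0.409 -0.352] j [ 0.38 -0.12  1.17  0.09  0.89  1.48] w 0.0852
```

>>> {"name": "send_rows", "arguments": {"series": [[-0.573,0.541,-0.181,0],[-0.573,0.541,-0.181,0],[-0.573,0.541,-0.181,0],[-0.573,0.541,-0.181,0],[-0.573,0.541,-0.181,0],[-0.573,0.541,-0.181,0],[-0.573,0.541,-0.181,0],[-0.573,0.541,-0.181,0]]}}

```text
t: 23.05
ee_pos: [0.5268, 0.0084, 0.5563]
tcp_rot: [-2.337, -0.539, -1.615]
wrist_force: [1.3, -0.8, -0.1]
width: 0.0857
grip_force: 0.0
```

>>> {"name": "send_rows", "arguments": {"series": [[-0.27,0.255,-0.085,0],[-0.27,0.255,-0.085,0],[-0.27,0.255,-0.085,0],[-0.27,0.255,-0.085,0],[-0.27,0.255,-0.085,0],[-0.27,0.255,-0.085,0]]}}

```text
t: 23.65
ee_pos: [0.4911, -0.2332, 0.3808]
tcp_rot: [-2.338, -0.539, -1.61]
wrist_force: [0.6, -0.9, 0.8]
width: 0.0852
grip_force: 0.0
```

```bash
python3 - <<'E'
from h import *
from pour import *
pre=np.r_[cup,.05]-.12*t+[0,0,.03]
M=np.c_[np.cross(y,t),y,t]
print('turn',np.degrees(np.arctan2(np.dot(np.cross(M0[:,1],y),t),np.dot(M0[:,1],y))),pre)
to(pre)
E
```

```text
23.65 [ 0.5  -0.23  0.38 25.78 20.93 -1.28  0.12  1.94  1.17  1.54 -0.52]
turn 0.19342320150446116 [ 0.38507706 -0.39374594  0.1228765 ]
t 23.65 ee [ 0.4911 -0.2332  0.3808] delta tool [-0.3002  0.0975 -0.0622] y az -64.2 z [ 0.841  0.406 -0.357] j [-1.28  0.12  1.94  1.17  1.54 -0.52] w 0.0852
```

>>> {"name": "send_rows", "arguments": {"series": [[-0.03,0.03,-0.03,0],[-0.07,0.06,-0.05,0],[-0.115,0.08,-0.062,0],[-0.16,0.0975,-0.062,0],[-0.205,0.0975,-0.062,0],[-0.25,0.0975,-0.062,0],[-0.285,0.0975,-0.062,0],[-0.3,0.0975,-0.062,0]]}}

```text
t: 24.45
ee_pos: [0.3855, -0.3916, 0.1208]
tcp_rot: [-2.336, -0.535, -1.607]
wrist_force: [-0.1, 0.1, 0.4]
width: 0.0853
grip_force: 0.0
```

>>> {"name": "send_rows", "arguments": {"series": [[0,0,0,0]]}}

```text
t: 24.55
ee_pos: [0.3862, -0.3916, 0.1226]
tcp_rot: [-2.335, -0.536, -1.61]
wrist_force: [-0.3, 0.3, -0.1]
width: 0.0855
grip_force: 0.0
```

```bash
python3 - <<'E'
from h import *
s=robot.get_state(); t=R.from_rotvec(s['tcp_rot']).as_matrix()[:,2]
T=pose('wrist'); p,d=snap('wrist','w3.png')
r=robot.trace('wrist','cup')
if r:
    c=cloud('wrist',d,r[0]['pixels'],T); print(r[0]['conf'],np.round(np.percentile(c,[1,50,99],axis=0),3).tolist())
    q=c[c[:,2]>.072]; print('rim',cv2.minEnclosingCircle(q[:,:2].astype(np.float32)))
to(np.r_[.486,-.345,.047]+.019*t)
E
```

```text
0.73 [[0.455, -0.376, 0.005], [0.473, -0.348, 0.056], [0.514, -0.317, 0.078]]
rim ((0.4855690002441406, -0.34565970301628113), 0.03247798606753349)
t 24.65 ee [ 0.387  -0.3913  0.125 ] delta tool [-0.0342  0.0015  0.1489] y az -64.0 z [ 0.841  0.408 -0.355] j [-1.55  0.63  1.96  1.02  1.47 -1.07] w 0.0852
```

View pics/w3.png

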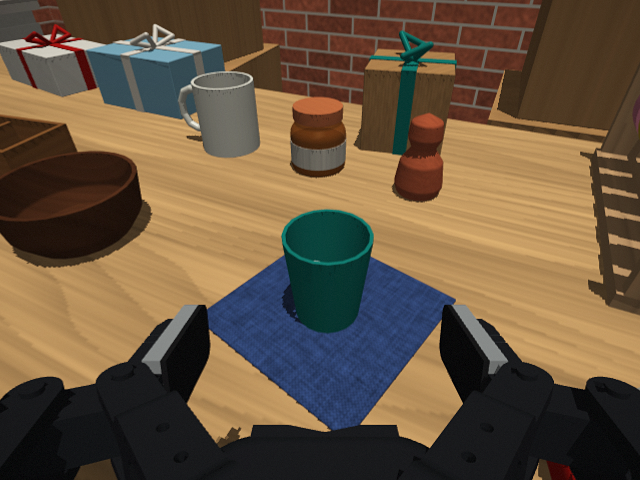

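The wrist picture shows the cup upright and centred at (328,270), level in the frame, with the mat under it. I'll approach from the side and grip.

>>> {"name": "send_rows", "arguments": {"series": [[-0.02,0.001,0.02,0],[-0.034,0.0015,0.05,0],[-0.034,0.0015,0.09,0],[-0.034,0.0015,0.125,0],[-0.034,0.0015,0.145,0],[-0.034,0.0015,0.149,0],[-0.034,0.0015,0.149,0]]}}

```text
t: 25.35
ee_pos: [0.5025, -0.3365, 0.0407]
tcp_rot: [-2.334, -0.544, -1.612]
wrist_force: [0.7, -0.8, 0.3]
width: 0.0856
grip_force: 0.0
```

>>> {"name": "send_rows", "arguments": {"series": [[0,0,0,0],[0,0,0,0],[0,0,0,0],[0,0,0,0],[0,0,0,0],[0,0,0,0]], "hand": 255, "newtons": 40}}

```text
t: 25.95
ee_pos: [0.5016, -0.3377, 0.0404]
tcp_rot: [-2.334, -0.538, -1.614]
wrist_force: [-3.4, -2.1, 4.9]
width: 0.0578
grip_force: 42.3
```

```bash
cat > pl.py <<'E'
from h import *
from pour import *
e=s['ee_pos']; to(e)
M=M0
print('x',np.round(M[:,0],3),'y',np.round(M[:,1],3))
Hc=e-.019*t; lift=.03  # foot offset
for ph in (0,30,60,75,90,100,110,120,130,140,150):
    Rm=R.from_rotvec(t*np.radians(ph)).as_matrix(); u=Rm@U; 
    print(ph,round(np.degrees(np.arccos(u[2]))),'mouth rel hold',np.round(u*.032,3))
E
python3 pl.py
```

```text
25.95 [ 0.51 -0.33  0.05 25.82 20.69 -1.32  0.77  2.04  1.26  1.29 -1.24]
t 25.95 ee [ 0.5016 -0.3377  0.0404] delta tool [0. 0. 0.] y az -64.1 z [ 0.842  0.407 -0.353] j [-1.32  0.77  2.04  1.26  1.29 -1.24] w 0.0578
x [0.317 0.156 0.936] y [ 0.436 -0.9    0.002]
0 0 mouth rel hold [0.    0.    0.032]
30 28 mouth rel hold [ 0.005 -0.014  0.028]
60 56 mouth rel hold [ 0.007 -0.026  0.018]
75 69 mouth rel hold [ 0.006 -0.029  0.011]
90 83 mouth rel hold [ 0.004 -0.032  0.004]
100 92 mouth rel hold [ 0.002 -0.032 -0.001]
110 100 mouth rel hold [-0.001 -0.032 -0.006]
120 108 mouth rel hold [-0.003 -0.03  -0.01 ]
130 116 mouth rel hold [-0.006 -0.028 -0.014]
140 123 mouth rel hold [-0.008 -0.025 -0.017]
150 129 mouth rel hold [-0.011 -0.022 -0.02 ]
```

Gripped at 57.8 mm, which fits mid-height on the cup. Next I'll lift, carry it to the bowl and settle above it.

>>> {"name": "send_rows", "arguments": {"series": [[0.007,0,-0.003,0],[0.025,0,-0.0095,0],[0.052,0,-0.0195,0],[0.08,0,-0.03,0],[0.105,0,-0.0395,0],[0.117,0,-0.044,0]]}}

```text
t: 26.55
ee_pos: [0.502, -0.3366, 0.1659]
tcp_rot: [-2.337, -0.542, -1.611]
wrist_force: [-1.2, 0.1, -1.9]
width: 0.0573
grip_force: 42.5
```

>>> {"name": "send_rows", "arguments": {"series": [[0.002,-0.012,0.005,0],[0.006,-0.035,0.0145,0],[0.011,-0.066,0.0275,0],[0.0165,-0.101,0.042,0],[0.022,-0.137,0.057,0],[0.0275,-0.173,0.0715,0],[0.033,-0.208,0.086,0],[0.038,-0.24,0.0995,0]]}}

```text
t: 27.35
ee_pos: [0.4914, -0.0708, 0.1628]
tcp_rot: [-2.335, -0.537, -1.605]
wrist_force: [1.2, 0.1, -1.5]
width: 0.0576
grip_force: 42.6
```

>>> {"name": "send_rows", "arguments": {"series": [[0.0045,-0.026,0.011,0],[0.007,-0.042,0.0175,0],[0.008,-0.049,0.02,0],[0.008,-0.049,0.02,0]]}}

```text
t: 27.75
ee_pos: [0.4898, -0.0188, 0.1637]
tcp_rot: [-2.334, -0.538, -1.606]
wrist_force: [-0.3, -0.1, -0.3]
width: 0.0574
grip_force: 42.6
```

```bash
python3 - <<'E'
from h import *
p,d=snap('top','t2.png'); snap('scene','s2.png')
r=robot.trace('top','bowl'); c=cloud('top',d,r[0]['pixels']); q=c[c[:,2]>.05]; print('bowl',cv2.minEnclosingCircle(q[:,:2].astype(np.float32)),np.round(np.percentile(q,[1,99],axis=0),3).tolist())
f=robot.find_in('top','cup'); print(f[0] if f else None)
to([.491,-.022,.113])
E
```

```text
bowl ((0.47422346472740173, -0.07483594119548798), 0.06593140214681625) [[0.416, -0.139, 0.051], [0.539, -0.02, 0.197]]
{'location': [0.4647, -0.0232, 0.1825], 'conf': 0.68}
t 27.95 ee [ 0.4911 -0.0221  0.1641] delta tool [-0.0478 -0.0003  0.0181] y az -64.1 z [ 0.841  0.407 -0.356] j [-1.03  0.39  2.6   1.61  1.2  -1.42] w 0.0575
```

View pics/s2.png

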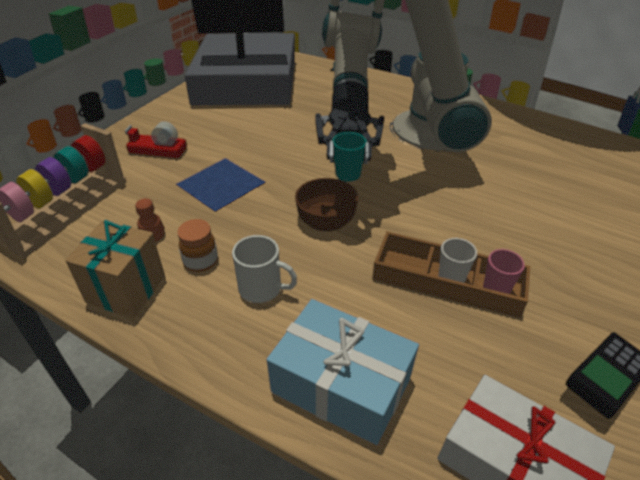

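```bash
python3 - <<'E'
from pour import *
p0=fk3(q0)[0]
for dz in (0,-.02,-.035,-.05):
  for dx in (0,.015):
    q=q0.copy();o=[]
    for ph in range(0,156,15):
        q,e=ik(p0+[dx,0,dz*min(1,ph/75)],R.from_rotvec(t*np.radians(ph)).as_matrix()@M0,q); o.append((round(q[2],2),e<1e-3))
    print(dz,dx,o[::2],np.round(q,2))
E
```

```text
27.95 [ 4.900e-01 -2.000e-02  1.700e-01  2.583e+01  2.083e+01 -1.030e+00
  3.900e-01  2.600e+00  1.610e+00  1.200e+00 -1.420e+00]
0 0 [(np.float64(2.6), np.True_), (np.float64(2.6), np.True_), (np.float64(2.6), np.True_), (np.float64(2.6), np.True_), (np.float64(2.6), np.True_), (np.float64(2.6), np.True_)] [-1.03  0.39  2.6   1.61  1.2   1.2 ]
0 0.015 [(np.float64(2.58), np.True_), (np.float64(2.58), np.True_), (np.float64(2.58), np.True_), (np.float64(2.58), np.True_), (np.float64(2.58), np.True_), (np.float64(2.58), np.True_)] [-0.97  0.39  2.58  1.65  1.19  1.23]
-0.02 0 [(np.float64(2.6), np.True_), (np.float64(2.62), np.True_), (np.float64(2.63), np.True_), (np.float64(2.63), np.True_), (np.float64(2.63), np.True_), (np.float64(2.63), np.True_)] [-1.03  0.48  2.63  1.65  1.2   1.08]
-0.02 0.015 [(np.float64(2.58), np.True_), (np.float64(2.59), np.True_), (np.float64(2.6), np.True_), (np.float64(2.6), np.True_), (np.float64(2.6), np.True_), (np.float64(2.6), np.True_)] [-0.97  0.47  2.6   1.69  1.2   1.11]
-0.035 0 [(np.float64(2.6), np.True_), (np.float64(2.63), np.True_), (np.float64(2.65), np.True_), (np.float64(2.65), np.True_), (np.float64(2.65), np.True_), (np.float64(2.65), np.True_)] [-1.03  0.55  2.65  1.69  1.21  0.98]
-0.035 0.015 [(np.float64(2.58), np.True_), (np.float64(2.6), np.True_), (np.float64(2.62), np.True_), (np.float64(2.62), np.True_), (np.float64(2.62), np.True_), (np.float64(2.62), np.True_)] [-0.97  0.54  2.62  1.72  1.21  1.03]
-0.05 0 [(np.float64(2.6), np.True_), (np.float64(2.63), np.True_), (np.float64(2.66), np.True_), (np.float64(2.67), np.True_), (np.float64(2.67), np.True_), (np.float64(2.67), np.True_)] [-1.03  0.62  2.67  1.72  1.23  0.89]
-0.05 0.015 [(np.float64(2.58), np.True_), (np.float64(2.6), np.True_), (np.float64(2.63), np.True_), (np.float64(2.64), np.True_), (np.float64(2.64), np.True_), (np.float64(2.64), np.True_)] [-0.97  0.6   2.64  1.75  1.22  0.94]
```

The picture shows the cup upright in hand at (350,155) above the edge of the bowl at (327,205). Now I'll pour slowly.

>>> {"name": "send_rows", "arguments": {"series": [[-0.005,0.0005,0.003,8],[-0.013,0.001,0.007,16],[-0.021,0.0015,0.0115,24],[-0.029,0.002,0.016,32],[-0.036,0.003,0.02,40],[-0.041,0.0035,0.0225,46],[-0.044,0.0035,0.0244,51],[-0.044,0.0035,0.0244,54]]}}

```text
t: 28.75
ee_pos: [0.4993, -0.0225, 0.1136]
tcp_rot: [-2.054, 0.517, -1.12]
wrist_force: [0.6, -0.2, -1.5]
width: 0.0573
grip_force: 42.6
```

>>> {"name": "send_rows", "arguments": {"series": [[0,0,0,3],[0,0,0,6],[0,0,0,9],[0,0,0,12],[0,0,0,15],[0,0,0,18],[0,0,0,21],[0,0,0,24]]}}

```text
t: 29.55
ee_pos: [0.4993, -0.0224, 0.1142]
tcp_rot: [-1.831, 0.896, -0.868]
wrist_force: [0.2, 0.2, -1.4]
width: 0.0573
grip_force: 42.6
```

>>> {"name": "send_rows", "arguments": {"series": [[0,0,0,3],[0,0,0,6],[0,0,0,9],[0,0,0,12],[0,0,0,16],[0,0,0,20],[0,0,0,24],[0,0,0,28]]}}

```text
t: 30.35
ee_pos: [0.4993, -0.0224, 0.1142]
tcp_rot: [-1.511, 1.272, -0.557]
wrist_force: [0.1, -0.4, -1.5]
width: 0.0576
grip_force: 42.7
```

>>> {"name": "send_rows", "arguments": {"series": [[0,0,0,5],[0,0,0,10],[0,0,0,15],[0,0,0,20],[0,0,0,25],[0,0,0,28],[0,0,0,28],[0,0,0,28]]}}

```text
t: 31.15
ee_pos: [0.4991, -0.0218, 0.1145]
tcp_rot: [-1.142, 1.57, -0.237]
wrist_force: [-0.7, 0.1, -0.1]
width: 0.0572
grip_force: 42.9
```

```bash
python3 - <<'E'
from h import *
p,d=snap('top','t3.png'); p2,_=snap('scene','s3.png')
a=cv2.resize(p[220:400,250:450],(440,396)); b=cv2.resize(p2[100:260,250:430],(350,311)); o=np.zeros((400,800,3),np.uint8); o[:396,:440]=a; o[:311,445:795]=b
cv2.imwrite('pics/c3.png',o[:,:,::-1])
for i in range(6):
    f=robot.find_in('top','marble%d_center'%i); print(i,[(round(x['conf'],2),np.round(x['location'],3).tolist()) for x in f[:2]])
to([.49,-.02,.11]); print(np.round(robot.get_state()['wrist_force'],2))
E
```

```text
0 [(0.56, [0.51, -0.092, 0.02])]
1 []
2 [(0.33, [0.509, -0.093, 0.017])]
3 []
4 []
5 [(0.6, [0.475, -0.119, 0.034])]
t 31.55 ee [ 0.4987 -0.0206  0.1146] delta tool [ 0.0017  0.0081 -0.0054] y az 136.2 z [ 0.841  0.409 -0.355] j [-1.    0.61  2.66  1.74  1.23  0.64] w 0.0577
[ 0.1  -0.94 -1.37]
```

View pics/c3.png

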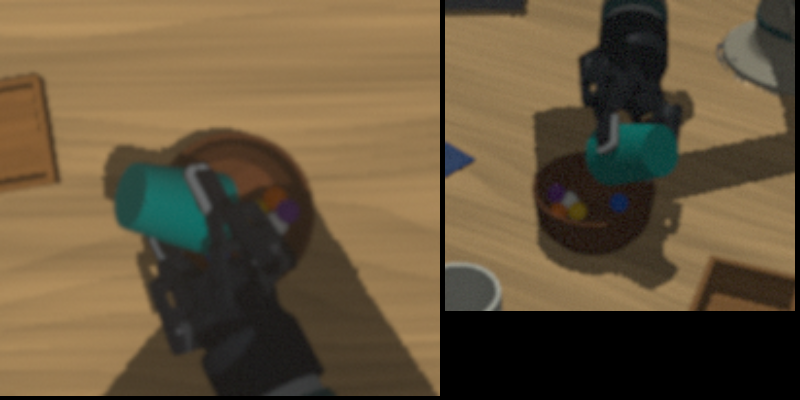

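The crop shows purple, white, orange, yellow and blue marbles in the bowl, at about (555–620, 190–215), and the cup tipped to roughly 120°. I'll raise it, turn it back upright and check for the red one.

>>> {"name": "send_rows", "arguments": {"series": [[-0.008,-0.008,-0.0045,0],[-0.02,-0.021,-0.011,0],[-0.0325,-0.0337,-0.018,-4],[-0.0325,-0.0337,-0.018,-12],[-0.0325,-0.0337,-0.018,-20],[-0.0325,-0.0337,-0.018,-28],[-0.0325,-0.0337,-0.018,-36],[-0.0325,-0.0337,-0.018,-44]]}}

```text
t: 32.35
ee_pos: [0.4983, -0.0203, 0.1648]
tcp_rot: [-1.706, 1.059, -0.739]
wrist_force: [0.3, -0.3, -1.8]
width: 0.0579
grip_force: 42.9
```

>>> {"name": "send_rows", "arguments": {"series": [[0,0,0,-8],[0,0,0,-16],[0,0,0,-24],[0,0,0,-32],[0,0,0,-40],[0,0,0,-48],[0,0,0,-56],[0,0,0,-64]]}}

```text
t: 33.15
ee_pos: [0.4983, -0.0203, 0.1648]
tcp_rot: [-2.245, -0.007, -1.394]
wrist_force: [-0.1, -0.2, -0.0]
width: 0.0572
grip_force: 43.0
```

>>> {"name": "send_rows", "arguments": {"series": [[0,0,0,-8],[0,0,0,-16],[0,0,0,-22],[0,0,0,-26],[0,0,0,-26]]}}

```text
t: 33.65
ee_pos: [0.4983, -0.0203, 0.1648]
tcp_rot: [-2.334, -0.539, -1.61]
wrist_force: [-0.1, -0.1, -1.0]
width: 0.0577
grip_force: 43.0
```

```bash
python3 - <<'E'
from h import *
for c in ('top','scene'):
    snap(c)
    for i in range(6):
        f=robot.find_in(c,'marble%d_center'%i); print(c,i,[(round(x['conf'],2),np.round(x['location'],3).tolist()) for x in f[:1]])
p,d=robot.snapshot('scene'); cv2.imwrite('pics/c4.png',cv2.resize(p[100:260,250:430,::-1],None,fx=3,fy=3,interpolation=cv2.INTER_CUBIC))
s=robot.get_state(); t=R.from_rotvec(s['tcp_rot']).as_matrix()[:,2]; M=R.from_rotvec(s['tcp_rot']).as_matrix()
print(np.round(M,3)); to([.502,-.337,.165])
E
```

```text
top 0 []
top 1 [(0.68, [0.478, -0.118, 0.035])]
top 2 [(0.59, [0.44, -0.06, 0.023])]
top 3 []
top 4 []
top 5 [(0.54, [0.476, -0.12, 0.034])]
scene 0 []
scene 1 [(0.6, [0.479, -0.09, 0.018])]
scene 2 [(0.47, [0.443, -0.06, 0.019])]
scene 3 [(0.5, [0.464, -0.107, 0.025])]
scene 4 [(0.39, [0.49, -0.105, 0.023])]
scene 5 [(0.61, [0.48, -0.112, 0.037])]
[[ 0.319  0.438  0.841]
 [ 0.157 -0.899  0.409]
 [ 0.935  0.001 -0.355]]
t 34.4 ee [ 0.4985 -0.0207  0.1648] delta tool [-0.0482  0.2859 -0.1264] y az -64.0 z [ 0.841  0.409 -0.355] j [-1.    0.39  2.59  1.63  1.19 -1.4 ] w 0.0576
```

View pics/c4.png

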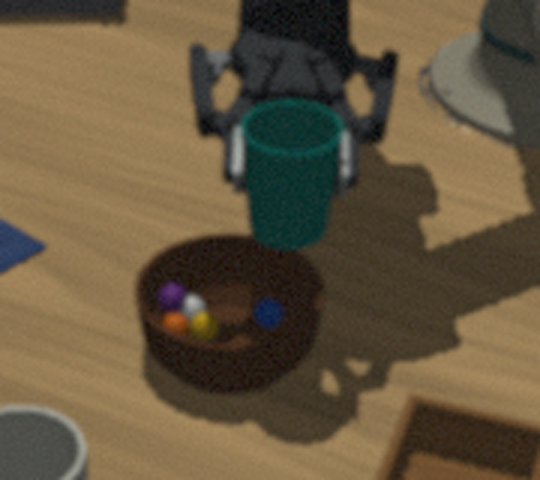

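Five marbles show in the bowl at (175–270, 295–325). Red may be hidden behind the near wall, so I'll carry the cup towards the mat and look from above.

>>> {"name": "send_rows", "arguments": {"series": [[-0.004,0.025,-0.011,0],[-0.01,0.06,-0.0265,0],[-0.0175,0.104,-0.046,0],[-0.025,0.148,-0.065,0],[-0.032,0.19,-0.084,0],[-0.039,0.232,-0.1025,0],[-0.045,0.268,-0.118,0],[-0.048,0.286,-0.126,0]]}}

```text
t: 35.2
ee_pos: [0.5025, -0.3413, 0.1647]
tcp_rot: [-2.338, -0.539, -1.613]
wrist_force: [0.7, 0.2, 0.3]
width: 0.0575
grip_force: 43.1
```

```bash
python3 - <<'E'
from h import *
p,d=robot.snapshot('top'); a=cv2.resize(p[270:360,310:400],(540,540),interpolation=cv2.INTER_CUBIC)
cv2.imwrite('pics/c5.png',a[:,:,::-1])
f=robot.find_in('top','marble0_center'); print([(round(x['conf'],2),np.round(x['location'],3).tolist()) for x in f[:2]])
f=robot.find_in('top','bowl'); print(f[0]['location'])
to([.5018,-.3377,.0404])
E
```

```text
[(0.64, [0.493, -0.048, 0.02])]
[0.4717, -0.0674, 0.0153]
t 35.35 ee [ 0.5022 -0.3376  0.1646] delta tool [-0.1162 -0.0003  0.0438] y az -64.0 z [ 0.841  0.409 -0.355] j [-1.32  0.55  1.98  1.2   1.39 -0.97] w 0.0572
```

View pics/c5.png

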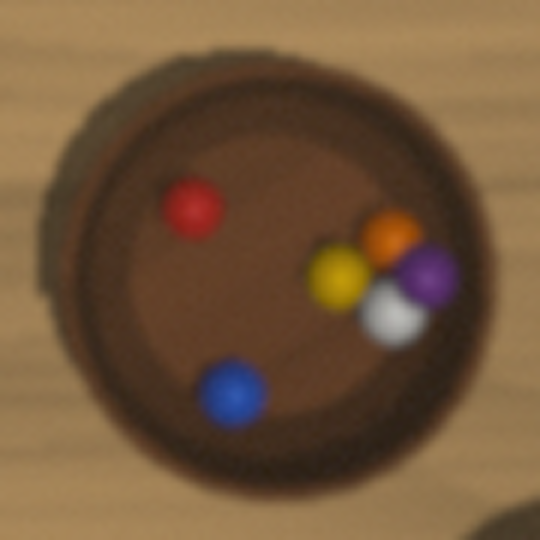

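All six marbles are in the bowl: red (193,208), yellow (340,278), orange (392,240), purple (430,275), white (393,313) and blue (233,395). I'll set the empty cup down.

>>> {"name": "send_rows", "arguments": {"series": [[-0.015,0,0.0055,0],[-0.045,0,0.017,0],[-0.08,0,0.03,0],[-0.1,0,0.0378,0],[-0.112,0,0.0422,0],[-0.1155,0,0.0436,0],[-0.1165,0,0.044,0],[-0.1165,0,0.044,0]]}}

```text
t: 36.15
ee_pos: [0.5024, -0.337, 0.0415]
tcp_rot: [-2.334, -0.54, -1.612]
wrist_force: [0.1, 0.2, 0.1]
width: 0.0573
grip_force: 43.0
```

```bash
python3 - <<'E'
from h import *
to([.502,-.3377,.0404]); print(np.round(robot.get_state()['wrist_force'],2))
E
```

```text
t 36.15 ee [ 0.5024 -0.337   0.0415] delta tool [-0.0013  0.0005 -0.0003] y az -64.0 z [ 0.841  0.409 -0.355] j [-1.32  0.77  2.04  1.26  1.29 -1.23] w 0.0573
[0.13 0.24 0.1 ]
```

>>> {"name": "send_rows", "arguments": {"series": [[-0.001,0,0,0],[-0.002,0,0.0005,0],[-0.002,0,0.0005,0]]}}

```text
t: 36.45
ee_pos: [0.5023, -0.3374, 0.0404]
tcp_rot: [-2.332, -0.54, -1.615]
wrist_force: [-2.4, -0.3, 4.4]
width: 0.0578
grip_force: 43.1
```

>>> {"name": "send_rows", "arguments": {"series": [[0,0,0,0],[0,0,0,0],[0,0,0,0],[0,0,0,0],[0,0,0,0],[0,0,0,0]], "hand": 0}}

```text
t: 37.05
ee_pos: [0.5021, -0.3372, 0.0384]
tcp_rot: [-2.334, -0.539, -1.611]
wrist_force: [1.0, -0.3, -0.6]
width: 0.0856
grip_force: 0.0
```

>>> {"name": "send_rows", "arguments": {"series": [[0,0,-0.015,0],[0,0,-0.04,0],[0,0,-0.075,0],[0,0,-0.11,0],[0,0,-0.14,0],[0,0,-0.15,0],[0,0,-0.15,0]]}}

```text
t: 37.75
ee_pos: [0.3747, -0.4002, 0.0922]
tcp_rot: [-2.338, -0.538, -1.612]
wrist_force: [1.1, -0.3, -0.3]
width: 0.0859
grip_force: 0.0
```

```bash
python3 - <<'E'
from h import *
T=pose('wrist'); p,d=snap('wrist','w6.png')
r=robot.trace('wrist','cup'); c=cloud('wrist',d,r[0]['pixels'],T); q=c[c[:,2]>.072]
print('rim',cv2.minEnclosingCircle(q[:,:2].astype(np.float32)),np.percentile(c[:,2],[1,99]))
to([0,0,0]); print(np.round(robot.get_state()['wrist_force'],2))
E
```

```text
rim ((0.48632633686065674, -0.3448660671710968), 0.03245321661233902) [0.00446316 0.07766295]
t 37.85 ee [ 0.376  -0.3981  0.0917] delta tool [-0.1436 -0.5225 -0.1208] y az -64.0 z [ 0.841  0.409 -0.355] j [-1.57  0.69  1.96  1.01  1.45 -1.13] w 0.0854
[ 0.5  -0.05  0.13]
```

View pics/w6.png

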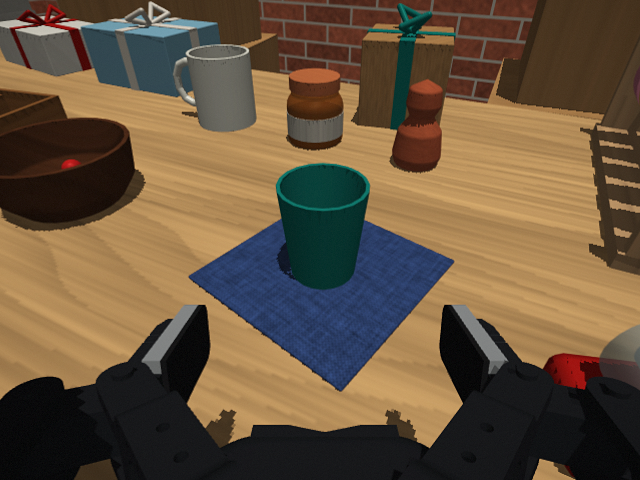

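The picture shows the empty cup upright and let go at (323,225) near the middle of the mat, with the hand clear and nothing else moved.

```bash
python3 -c "
from rig import robot
print(robot.sign_off())"
```

```text
the job is handed in; nothing more can be done
None
```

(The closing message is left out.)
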